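# Put the stem scraper away in its block

### The arm

A 7-joint arm with a two-finger parallel gripper is mounted at the origin on a cart in front of the work surface, level with it; the furniture and walls round the work are solid. World frame = base frame: x ahead of the robot, y to its left, z up, the work surface at z = 0. Lengths are in m, angles in rad, forces in N, time in s.
With the tool pointing down it reaches from about 0.425 to 0.95 m from the base axis. Payload 4.7 kg.
Tool frame: the origin (TCP) lies on the front face of the gripper's body, between the roots of the fingers; the fingertips stand 73 mm ahead of it and the grasp point (between the pads) lies 54 mm ahead of it (robot.tip_reach is the z of the fingertips in the tool frame, in m); z points along the fingers, y is the direction in which the jaws open and shut (so a half turn about z gives the same grasp; the last joint's range is limited). The gripper opens to 85 mm and grips with 20 to 120 N. Pads are 22 mm wide; open, the fingers measure 114 mm over their backs; the gripper's body (76 mm by 85 mm) begins 54 mm behind the grasp point. The pads swing forward as they close: fully open they stand 13 mm farther back than shut.
Start: joints at [-1.297, 0.469, -0.049, 1.532, 0.024, 1.141, -0.082], TCP at [0.201, 0.644, 0.304] pointing down, gripper open.
Joint ranges: [-2.59, 2.59], [-0.33, 1.99], [-1.39, 1.29], [0.1, 2.45], [-1.04, 4.18], [0.21, 1.99], [-2.66, 2.66]. Speed limits (rad/s): [2.57, 2.57, 3.14, 3.14, 3.14, 3.14, 3.14].

### API

Orientations are given as a 3x3 rotation matrix whose columns are the frame's x, y, z axes.
In Python, from station import robot gives the robot as it stands. The module is installed in compiled form; this text tells all that it offers.
- The arm moves only by the tool move_arm, never from a script. Its argument "steps" is a list that holds one entry, the list of rows, each a list of 4 numbers: the shift along the tool's x, y, z in cm, then the turn about the tool's z in units of 5 degrees (1.0 is 5 degrees). A call has 1 to 20 rows; each row shifts and turns the pose as measured when the row begins, along the tool's axes as they then stand; what a row does not reach is not made up. A row lasts 1/10 s, in which the tool goes at most 50 mm and 8.59 degrees, less where a joint would pass 70% of its speed; a pose out of reach is approached as far as the arm can. A call with a gripper value outside its range is refused whole. "fingers" is the finger opening in cm, from 0 to 8.54, set as the call begins (left out, the last holds). The fingers move at their own pace and stop on an object; "newtons" is the grip in N (left out, the last holds). Time passes only in rows, so rows that do not move let the fingers close. It gives the time, the measured TCP pose, the force and the opening at its end, in the units of the state.
- robot.get_obs(): the state, without advancing time (a new reading comes with each control period).
- robot.get_image(name): name is "scene" or "side" or "wrist"; returns the picture (420x560x3 uint8, red, green, blue); there is no depth.
- robot.camera_params(name): a dict with "intrinsics" (3x3 intrinsics, pixels), "xyz" and "attitude" of the camera in the world. Camera axes: x right, y up, looking along -z (the intrinsics and any distortion apply to the point x, -y, -z); pixel columns grow to the right and rows downward; lengths in m; the calibration is good to about 2 mm. The wrist camera is an equidistant fisheye: a pixel r from the principal point sees the ray r / f radians off the axis. A picture is of the moment at which its call begins: read the wrist's pose just before it. camera_params takes no time and is no camera call; for the wrist camera it gives the pose at the moment of the call.
- robot.sign_off(): hands the job in, once; it reports no verdict.
Trained networks look in the newest picture that a camera, given by its name, has taken for a name from the list of things; names that differ only in an ending like _2 or _b are one class to them, and where a whole thing is asked for, a point or a joint stands for the part that bears it (a point fixed in the world has none). Each returns a list of dicts, best first, with "conf" (0 to 1); they miss things now and then, are a little off and sometimes report something else, mostly with a low value. They report only what shows in the picture. A call takes as long as a camera call. They do not tell look-alikes from the thing itself.
- robot.outline_of(target, camera): "region" (420x560 bool, what is visible of it) and "centre" ([row, column] in pixels, amid what is visible of it).
- robot.mark_of(target, camera): "centre" ([row, column] in pixels: a listed point, or the origin of a listed thing).
The state is a dict: "time_s": time; "joint_pos": joint angles; "joint_vel": joint speeds; "tau": joint torques, N m; "tool_pos": TCP position; "tool_rot": TCP orientation; "wrist_force": force on the tool from outside, world axes, zero at the start; "ft_torque": the same for the moment, N m; "gripper_width": opening from 0.0 (shut) to 1.0 (fully open).
Only numpy, scipy, OpenCV 4.12 (cv2) and the standard library are available. Lean on these libraries where they do the work, as an engineer would, in place of code of your own. Each camera call takes 0.05 s, during which the arm holds its last target.

### The job

Take the flat scraper out of the grey drying stand and put it away, blade down, in the wooden block, guiding it all the way home before you let go, so that it is left upright with its collar flush on the block. The four slots look alike but only one is deep enough for this blade, and which one differs from time to time, so feel for it: where the blade stops early, draw it out and try another slot. Do not disturb the spice jar, the drink can or the two loose mushrooms near the work.

Things in the scene. Friction and masses are not known exactly. Their poses are not given: they have to be found in the camera images.
- scraper_grip (a point): centre of the scraper's black handle, where to grasp it from above. Handle upright, 20 mm thick (along y), 36 mm wide (x), 66 mm tall (33 above and below this point). Under it a steel collar 62 x 22 x 8 mm, then a flat blade 50 mm wide (x), 4 mm thick (y), 80 mm long, its lower edge 121 mm below this point. z up; a half turn about z makes no difference. 0.11 to 0.22 kg.
- scraper_seat (a point): middle of the underside of the scraper's collar, 41 mm below the handle's centre, 80 mm above the blade's lower edge; axes as the handle's. It lies on the block's top when the blade is home in the deep slot; in a shallow slot it stays about 33 mm above. At the start the scraper stands loosely in the stand, leaning a few degrees at most.
- block: light wooden block, fixed to the table, 90 mm (x) x 136 mm (y) x 95 mm high, with four slots in its top; origin at the centre of its underside, z up. The slots stand in a row along its y, 30 mm apart; wooden fillers at the bottom of three of them make these shallow.
- block_hole0 (a point): centre of one slot's mouth, level with the block's top, at y = -45 mm in the block's frame. 56 mm long (block's x), 8 mm wide (block's y), rim bevelled 3 mm outward. About 86 mm or about 47 mm deep: one of the four is deep, which one changes.
- block_hole1 (a point): centre of one slot's mouth, level with the block's top, at y = -15 mm in the block's frame. 56 mm long (block's x), 8 mm wide (block's y), rim bevelled 3 mm outward. About 86 mm or about 47 mm deep: one of the four is deep, which one changes.
- block_hole2 (a point): centre of one slot's mouth, level with the block's top, at y = 15 mm in the block's frame. 56 mm long (block's x), 8 mm wide (block's y), rim bevelled 3 mm outward. About 86 mm or about 47 mm deep: one of the four is deep, which one changes.
- block_hole3 (a point): centre of one slot's mouth, level with the block's top, at y = 45 mm in the block's frame. 56 mm long (block's x), 8 mm wide (block's y), rim bevelled 3 mm outward. About 86 mm or about 47 mm deep: one of the four is deep, which one changes.
- stand: grey plastic drying stand, fixed, 60 mm (x) x 90 mm (y) x 55 mm high (above a thin foot), with one loose slot in its top (56 mm along its x, 7 mm along its y, 47 mm deep) in which the scraper stands at the start; origin at the centre of its underside.
- jar: spice jar, bystander, 44 mm across, 109 mm tall, loose; origin at the centre of its underside.
- can: drink can, bystander, 53 mm across, 134 mm tall, loose; origin at the centre of its underside.
- mush_a: brown mushroom, bystander, about 65 x 60 x 44 mm, loose, between stand and block; origin at the centre of its underside.
- mush_b: brown mushroom, bystander, about 57 x 48 x 30 mm, loose, beyond the work; origin at the centre of its underside.
There are look-alikes about, which are no part of the job. What is meant by the part that bears scraper_grip is not green, and is the smaller of those in its own colour.

How it is judged:
By the outcome, as a careful person would: the job done as asked, in the order asked, and still so for the second after the job is handed in, with the robot touching nothing.
It also fails if it takes over 58 s, if anything falls off the work surface, if the arm or the gripper's body presses on something with over 40 N, if the wrist force passes 120 N, or if a joint passes its speed limit or range.

## Working session

There is one attempt and no reset: what is moved stays moved. The work goes in short steps, Python scripts to look and compute and a tool call to move; the robot and the scene stay as the last step left them, time stands still between calls to the robot, and variables do not carry over. Pictures are saved under pics/ and viewed, and the job is handed in when it is done.

Besides the shell and the picture viewer there is one more tool, called after "Call:" as name(argument=value, ...) on one line, values as JSON. move_arm: Moves the arm, as the interface text tells. Its arguments: {"type":"object","properties":{"steps":{"type":"array","items":{"type":"array","items":{"type":"array","items":{"type":"number"}}}},"fingers":{"type":"number"},"newtons":{"type":"number"}},"required":["steps"]}

```bash
mkdir -p pics; ls; python3 - <<'E'
from station import robot
import cv2,numpy as np
o=robot.get_obs()
print({k:np.round(v,3).tolist() for k,v in o.items()})
for n in ["scene","side","wrist"]:
    p=robot.camera_params(n); print(n,p)
    cv2.imwrite(f"pics/{n}0.png",robot.get_image(n)[:,:,::-1])
print(robot.get_obs()['time_s'],robot.tip_reach)
E
```

```text
pics
{'time_s': 0.0, 'joint_pos': [-1.297, 0.469, -0.049, 1.534, 0.024, 1.141, -0.082], 'joint_vel': [-0.001, -0.001, -0.001, -0.001, 0.002, -0.0, 0.0], 'tau': [0.0, -51.03, -0.046, -23.771, 0.011, 0.008, -0.0], 'tool_pos': [0.201, 0.644, 0.303], 'tool_rot': [[-0.955, 0.298, -0.001], [0.298, 0.955, -0.002], [-0.0, -0.002, -1.0]], 'wrist_force': [0.094, -0.271, 0.648], 'ft_torque': [0.017, -0.047, -0.007], 'gripper_width': 0.998}
scene {'intrinsics': array([[513.92343182,   0.        , 283.14960649],
       [  0.        , 513.92343182, 213.33466721],
       [  0.        ,   0.        ,   1.        ]]), 'xyz': array([-0.18613501, -0.74888441,  0.86375268]), 'attitude': array([[ 0.72021354,  0.407891  , -0.561175  ],
       [-0.69368636,  0.41224347, -0.59063911],
       [-0.00957565,  0.81466573,  0.57985175]])}
side {'intrinsics': array([[506.97893031,   0.        , 284.3207484 ],
       [  0.        , 506.97893031, 206.52250064],
       [  0.        ,   0.        ,   1.        ]]), 'xyz': array([ 0.25935253, -0.91581329,  0.7321387 ]), 'attitude': array([[ 0.96011011,  0.14068118, -0.24165551],
       [-0.27909656,  0.53510059, -0.79735341],
       [ 0.01713739,  0.83299229,  0.55301912]])}
wrist {'intrinsics': array([[325.1922621 ,   0.        , 277.20082952],
       [  0.        , 325.1922621 , 208.89464165],
       [  0.        ,   0.        ,   1.        ]]), 'xyz': array([0.13501087, 0.66547826, 0.37216015]), 'attitude': array([[ 0.29787246, -0.9183021 , -0.26075517],
       [ 0.95460439,  0.28609576,  0.0829438 ],
       [-0.00156652, -0.2736247 ,  0.96183526]])}
0.15 0.0726
```

View pics/scene0.png

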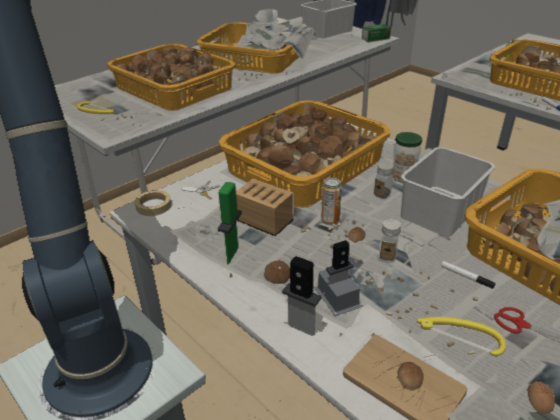

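View pics/side0.png

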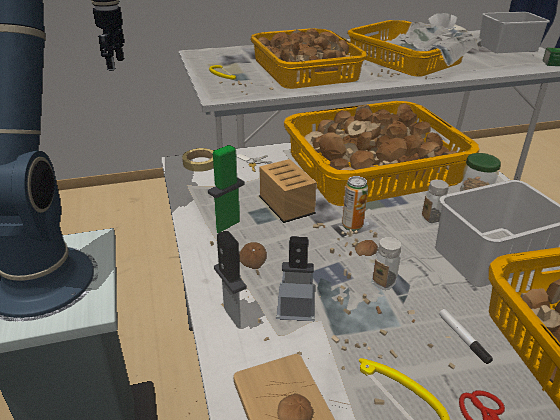

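View pics/wrist0.png

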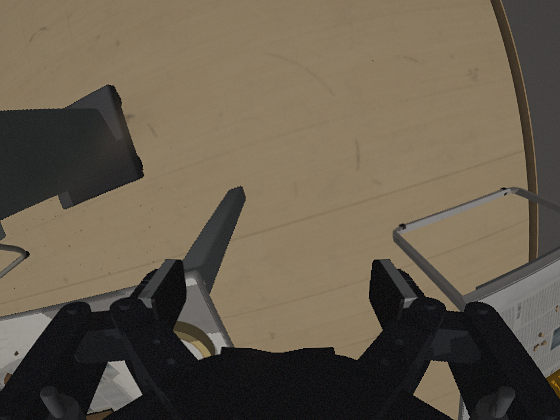

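```bash
cat > h.py <<'E'
from station import robot
import cv2,numpy as np
from scipy.optimize import least_squares
P={n:robot.camera_params(n) for n in ["scene","side"]}
def proj(n,X,p=None):
    p=p or P[n]; X=np.atleast_2d(X)
    c=(X-p["xyz"])@p["attitude"]; c=c*[1,-1,-1]; K=p["intrinsics"]
    if n=="wrist":
        r=np.hypot(c[:,0],c[:,1])+1e-12; th=np.arctan2(r,c[:,2])
        c=np.c_[c[:,0]/r*th,c[:,1]/r*th,np.ones(len(c))]
    else: c=c/c[:,2:]
    return (c@K.T)[:,:2]
def ray(n,uv,p=None):
    p=p or P[n]; K=p["intrinsics"]
    a=np.linalg.solve(K,[uv[0],uv[1],1.])
    if n=="wrist":
        r=np.hypot(a[0],a[1])+1e-12; a=np.array([a[0]/r*np.sin(r),a[1]/r*np.sin(r),np.cos(r)])
    d=p["attitude"]@(a*[1,-1,-1]); return p["xyz"],d/np.linalg.norm(d)
def tri(obs):
    A=np.zeros((3,3));b=np.zeros(3)
    for n,uv,p in obs:
        o,d=ray(n,uv,p);M=np.eye(3)-np.outer(d,d);A+=M;b+=M@o
    return np.linalg.solve(A,b)
def onz(n,uv,z,p=None):
    o,d=ray(n,uv,p); return o+d*(z-o[2])/d[2]
E
python3 - <<'E'
from h import *
import pickle
R={}
for t in ["scraper_grip","scraper_seat","block","block_hole0","block_hole1","block_hole2","block_hole3","stand","jar","can","mush_a","mush_b"]:
    for n in P:
        m=robot.mark_of(t,n); R[t,n]=m
        print(t,n,[(np.round(d["centre"][::-1],1).tolist(),round(float(d["conf"]),2)) for d in m[:4]])
pickle.dump(R,open("marks.pkl","wb"))
for n,(x,y,w,h_) in dict(scene=(220,170,170,170),side=(200,140,200,190)).items():
    im=cv2.imread(f"pics/{n}0.png")[y:y+h_,x:x+w]
    cv2.imwrite(f"pics/{n}0c.png",cv2.resize(im,None,fx=3,fy=3,interpolation=cv2.INTER_CUBIC))
E
```

```text
scraper_grip scene [([338.3, 252.7], 0.97), ([303.5, 279.8], 0.92), ([226.1, 201.5], 0.76)]
scraper_grip side [([299.6, 252.0], 0.89), ([228.1, 258.5], 0.82), ([224.0, 167.3], 0.82)]
scraper_seat scene [([338.4, 268.3], 0.94), ([227.9, 220.5], 0.67), ([296.2, 299.8], 0.56), ([383.8, 255.4], 0.21)]
scraper_seat side [([295.7, 269.1], 0.85), ([231.5, 277.0], 0.74), ([228.6, 190.1], 0.68)]
block scene [([263.4, 221.3], 0.93)]
block side [([287.1, 201.5], 0.61)]
block_hole0 scene [([248.6, 187.5], 0.94), ([269.9, 195.1], 0.85), ([256.1, 190.8], 0.6), ([276.2, 196.2], 0.56)]
block_hole0 side [([287.6, 178.8], 0.89), ([285.5, 169.7], 0.82), ([280.4, 162.1], 0.63), ([295.6, 181.7], 0.59)]
block_hole1 scene [([248.6, 187.5], 0.94), ([269.9, 195.1], 0.85), ([256.1, 190.8], 0.6), ([276.2, 196.2], 0.56)]
block_hole1 side [([287.6, 178.8], 0.89), ([285.5, 169.7], 0.82), ([280.4, 162.1], 0.63), ([295.6, 181.7], 0.59)]
block_hole2 scene [([248.6, 187.5], 0.94), ([269.9, 195.1], 0.85), ([256.1, 190.8], 0.6), ([276.2, 196.2], 0.56)]
block_hole2 side [([287.6, 178.8], 0.89), ([285.5, 169.7], 0.82), ([280.4, 162.1], 0.63), ([295.6, 181.7], 0.59)]
block_hole3 scene [([248.6, 187.5], 0.94), ([269.9, 195.1], 0.85), ([256.1, 190.8], 0.6), ([276.2, 196.2], 0.56)]
block_hole3 side [([287.6, 178.8], 0.89), ([285.5, 169.7], 0.82), ([280.4, 162.1], 0.63), ([295.6, 181.7], 0.59)]
stand scene [([340.8, 300.2], 0.71), ([337.0, 255.2], 0.49), ([257.9, 189.5], 0.28)]
stand side [([296.5, 304.1], 0.8)]
jar scene [([386.0, 255.5], 0.64)]
jar side [([384.7, 284.9], 0.62), ([296.9, 268.7], 0.49), ([279.5, 166.6], 0.3)]
can scene [([330.6, 221.6], 0.6)]
can side [([349.3, 229.4], 0.57), ([363.7, 253.0], 0.51)]
mush_a scene [([273.8, 277.3], 0.9), ([355.2, 239.9], 0.54)]
mush_a side [([252.9, 260.0], 0.87), ([365.4, 254.4], 0.71)]
mush_b scene [([273.8, 277.3], 0.9), ([355.2, 239.9], 0.54)]
mush_b side [([252.9, 260.0], 0.87), ([365.4, 254.4], 0.71)]
```

View pics/scene0c.png

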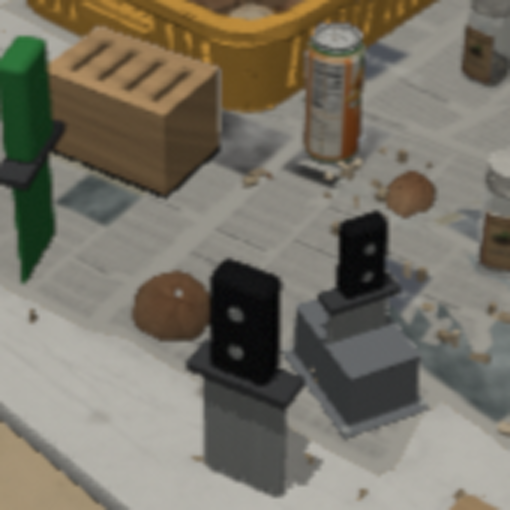

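View pics/side0c.png

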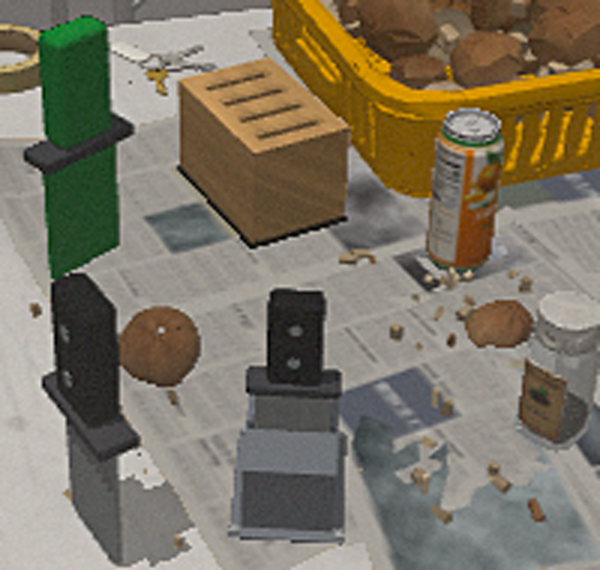

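```bash
cat > fit.py <<'E'
from h import *
def pts(x,y,yaw,L): 
    c,s=np.cos(yaw),np.sin(yaw); L=np.asarray(L,float)
    return np.c_[x+c*L[:,0]-s*L[:,1],y+s*L[:,0]+c*L[:,1],L[:,2]]
def scene(u,v): return ("scene",220+u/3,170+v/3)
def side(u,v): return ("side",200+u/3,140+v/3)
def fit(L,obs,x0):  # obs: list of (local, (cam,u,v))
    loc=np.array([o[0] for o in obs],float)
    def f(q):
        X=pts(*q,loc); return np.concatenate([proj(o[1][0],X[i])[0]-o[1][1:] for i,o in enumerate(obs)])
    best=min((least_squares(f,[x0[0],x0[1],w],loss="soft_l1") for w in np.arange(x0[2]-1,x0[2]+1.1,.5)),key=lambda r:r.cost)
    return best.x,f(best.x).reshape(-1,2)
E
python3 - <<'E'
from fit import *
import pickle
R=pickle.load(open("marks.pkl","rb"))
for t in ["scraper_grip","scraper_seat","block","stand","jar","can","mush_a"]:
    print(t,np.round(tri([(n,R[t,n][0]["centre"][::-1],None) for n in P]),3))
print("mushb",tri([("scene",(355.2,239.9),None),("side",(365.4,254.4),None)]).round(3))
print("big",tri([("scene",(303.5,279.8),None),("side",(228.1,258.5),None)]).round(3))
print("green",tri([("scene",(226.1,201.5),None),("side",(224,167.3),None)]).round(3))
for n in P:
  for d in R["block_hole0",n]: print(n,onz(n,d["centre"][::-1],.095).round(4),round(d["conf"],2))
hx,hy,h=.045,.068,.095
A={k:onz("scene",scene(*v)[1:],h).round(3)[:2] for k,v in dict(l=(50,68),b=(100,27),r=(220,70),f=(165,103)).items()}
B={k:onz("side",side(*v)[1:],h).round(3)[:2] for k,v in dict(l=(180,84),b=(268,60),r=(348,128),f=(250,153)).items()}
print(A,B)
E
```

```text
scraper_grip [ 0.512 -0.192  0.122]
scraper_seat [ 0.501 -0.204  0.091]
block [0.587 0.146 0.003]
stand [ 0.5   -0.218  0.006]
jar [ 0.709 -0.193 -0.006]
can [ 0.702 -0.006  0.01 ]
mush_a [ 0.452 -0.04  -0.01 ]
mushb [ 0.708 -0.09  -0.007]
big [ 0.367 -0.223  0.158]
green [0.419 0.087 0.17 ]
scene [0.5755 0.1909 0.095 ] 0.94
scene [0.5915 0.121  0.095 ] 0.85
scene [0.5791 0.1635 0.095 ] 0.6
scene [0.6   0.105 0.095] 0.56
side [0.5803 0.12   0.095 ] 0.89
side [0.5881 0.1652 0.095 ] 0.82
side [0.5865 0.2073 0.095 ] 0.63
side [0.5953 0.1016 0.095 ] 0.59
{'l': array([0.535, 0.194]), 'b': array([0.615, 0.215]), 'r': array([0.643, 0.082]), 'f': array([0.571, 0.079])} {'l': array([0.527, 0.19 ]), 'b': array([0.612, 0.213]), 'r': array([0.642, 0.085]), 'f': array([0.554, 0.068])}
```

Call:
move_arm(steps=[[[-3.87, -2.85, -0.6, 0], [-3.87, -2.85, -0.6, 0], [-3.87, -2.85, -0.6, 0], [-3.87, -2.85, -0.6, 0], [-3.87, -2.85, -0.6, 0], [-3.87, -2.85, -0.6, 0], [-3.87, -2.85, -0.6, 0], [-3.87, -2.85, -0.6, 0], [-3.87, -2.85, -0.6, 0], [-3.87, -2.85, -0.6, 0], [-3.87, -2.85, -0.6, 0], [-3.87, -2.85, -0.6, 0], [-3.87, -2.85, -0.6, 0], [0, 0, 0, -1.6], [0, 0, 0, -1.6], [0, 0, 0, -1.6], [0, 0, 0, -1.5], [0, 0, 0, 0]]], fingers=8.5)

```text
time_s: 3.15
tool_pos: [0.5843, 0.1223, 0.3842]
tool_rot: [[-0.964, -0.264, 0.006], [-0.264, 0.964, 0.003], [-0.006, 0.001, -1.0]]
wrist_force: [-0.3, 0.1, -1.0]
gripper_width: 0.995
```

```bash
python3 - <<'E'
from h import *
import pickle
p=robot.camera_params("wrist"); im=robot.get_image("wrist")
pickle.dump((p,im),open("w1.pkl","wb")); cv2.imwrite("pics/w1.png",cv2.resize(im[:,:,::-1],(784,588),interpolation=cv2.INTER_CUBIC))
m=robot.mark_of("block_hole0","wrist")
for d in m: print(np.round(d["centre"][::-1],1),d["conf"],onz("wrist",d["centre"][::-1],.095,p).round(4))
o=robot.get_obs();print(o["tool_pos"],o["wrist_force"])
E
```

```text
[278.9 183.8] 0.73 [0.5887 0.1266 0.095 ]
[335.1 187.1] 0.71 [0.5752 0.1893 0.095 ]
[309.8 185.7] 0.57 [0.5815 0.1608 0.095 ]
[258.5 186.3] 0.55 [0.5975 0.1052 0.095 ]
[0.58424227 0.12249848 0.38413984] [-0.27060336  0.07092635 -0.08235021]
```

View pics/w1.png

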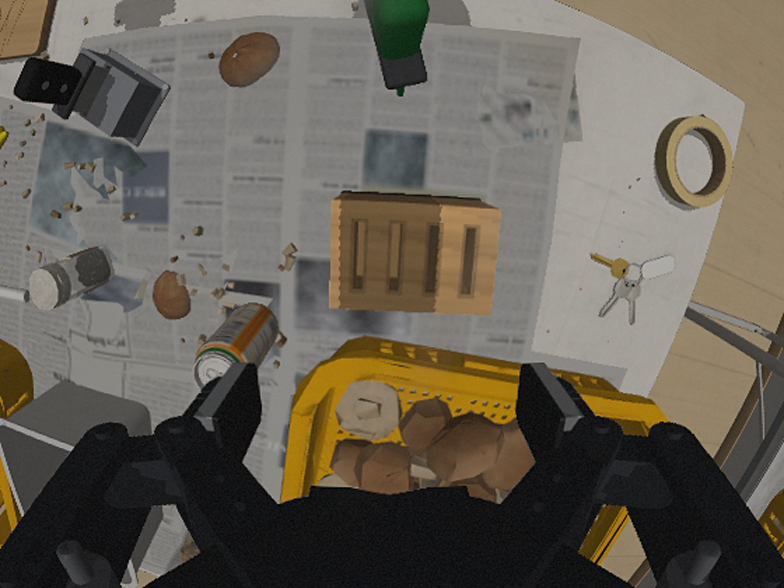

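```bash
python3 - <<'E'
import cv2,pickle
p,im=pickle.load(open("w1.pkl","rb"))
c=im[130:230,225:365,::-1]
cv2.imwrite("pics/w1c.png",cv2.convertScaleAbs(cv2.resize(c,None,fx=5.6,fy=5.6,interpolation=cv2.INTER_CUBIC),alpha=1.6))
E
```

```text
(no output)
```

View pics/w1c.png

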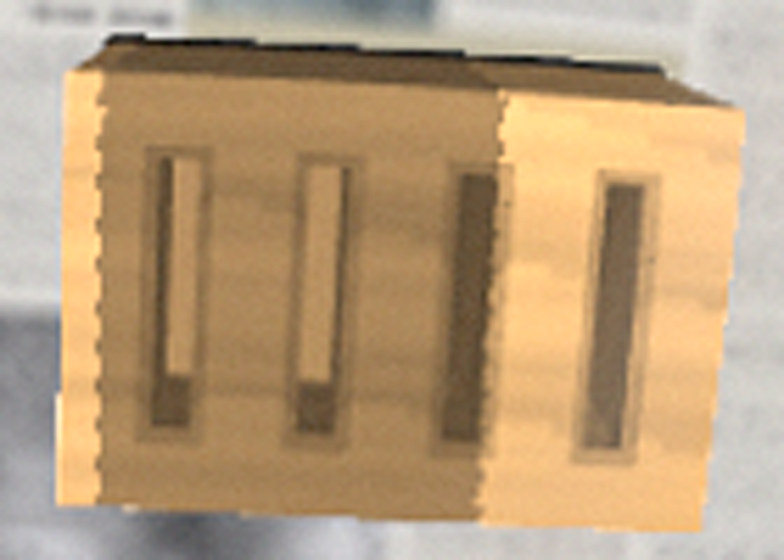

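Call:
move_arm(steps=[[[0, 4.0, 0, 0], [0, 1.5, 0, 0], [0, 0, 0, 0], [0, 0, 0, 0]]])

```text
time_s: 3.65
tool_pos: [0.5697, 0.1762, 0.3843]
tool_rot: [[-0.968, -0.252, 0.006], [-0.252, 0.968, 0.002], [-0.007, 0.0, -1.0]]
wrist_force: [-0.8, 0.1, -1.0]
gripper_width: 0.999
```

```bash
python3 - <<'E'
from fit import *
import pickle
p,im=pickle.load(open("w1.pkl","rb"))
W=lambda u,v:np.array([225+(u+.5)/5.6-.5,130+(v+.5)/5.6-.5])
obs=[]
tops=[(68,72),(745,108),(702,530),(57,505)]
for c,(sx,sy) in zip(tops,[(-1,-1),(-1,1),(1,1),(1,-1)]): obs.append(((sx*.045,sy*.068,.095),W(*c)))
S=[[(148,148),(213,150),(200,445),(135,442)],[(298,152),(360,153),(347,450),(282,448)],[(450,162),(512,165),(495,453),(432,452)],[(600,170),(662,173),(635,463),(572,462)]]
for k,s in enumerate(S):
    for c,(sx,sy) in zip(s,[(-1,-1),(-1,1),(1,1),(1,-1)]): obs.append(((sx*.031,-.045+.03*k+sy*.007,.095),W(*c)))
L=np.array([o[0] for o in obs]);U=np.array([o[1] for o in obs])
def f(q,scn=True):
    r=[(proj("wrist",pts(*q,L),p)-U).ravel()]
    return np.concatenate(r)
r=least_squares(f,[.587,.142,.24],loss="soft_l1");print("wrist",r.x,np.abs(f(r.x)).max())
print(f(r.x).reshape(-1,2).round(1)[:8].tolist())
a=[((-.045,.068,.095),scene(50,68)),((.045,.068,.095),scene(100,27)),((.045,-.068,.095),scene(220,70)),((-.045,-.068,.095),scene(165,103)),((-.045,-.068,0),scene(163,192)),((.045,-.068,0),scene(218,150))]
b=[((-.045,.068,.095),side(180,84)),((.045,.068,.095),side(268,60)),((.045,-.068,.095),side(348,128)),((-.045,-.068,.095),side(250,153)),((-.045,-.068,0),side(252,245)),((.045,-.068,0),side(346,218))]
for o in (a,b,a+b):
    q,res=fit(None,o,(.587,.142,.24)); print(q,res.round(1).tolist())
p=robot.camera_params("wrist"); im=robot.get_image("wrist"); print(robot.get_obs()["tool_pos"])
pickle.dump((p,im),open("w2.pkl","wb"))
u=proj("wrist",pts(*r.x,[(0,0,.095)]),p)[0].astype(int);print(u)
c=im[u[1]-50:u[1]+50,u[0]-70:u[0]+70,::-1]
cv2.imwrite("pics/w2c.png",cv2.convertScaleAbs(cv2.resize(c,None,fx=5.6,fy=5.6,interpolation=cv2.INTER_CUBIC),alpha=1.6))
E
```

```text
wrist [0.58455724 0.14492438 0.22140192] 1.295490287194383
[[-0.5, -0.3], [0.4, -0.1], [0.3, 0.5], [0.1, 0.1], [-0.8, -0.8], [0.2, -0.7], [0.6, 0.4], [0.0, 0.4]]
[0.58974457 0.14462833 0.21305786] [[-2.8, -0.6], [0.1, -1.3], [-0.0, -1.5], [-0.3, 3.2], [1.0, 2.1], [0.6, -0.2]]
[0.58592288 0.14311789 0.21571362] [[-0.9, -1.8], [0.3, -1.3], [0.5, -0.5], [1.0, -0.0], [-0.3, 1.8], [-0.7, 1.5]]
[0.58707077 0.14322762 0.21283598] [[-3.2, 0.0], [-0.3, -0.8], [-0.3, -0.9], [-0.7, 3.9], [0.6, 2.8], [0.3, 0.4], [-0.4, -1.9], [0.8, -1.4], [0.9, -0.5], [1.4, -0.1], [0.0, 1.7], [-0.4, 1.4]]
[0.56977833 0.17595113 0.38429581]
[246 184]
```

View pics/w2c.png

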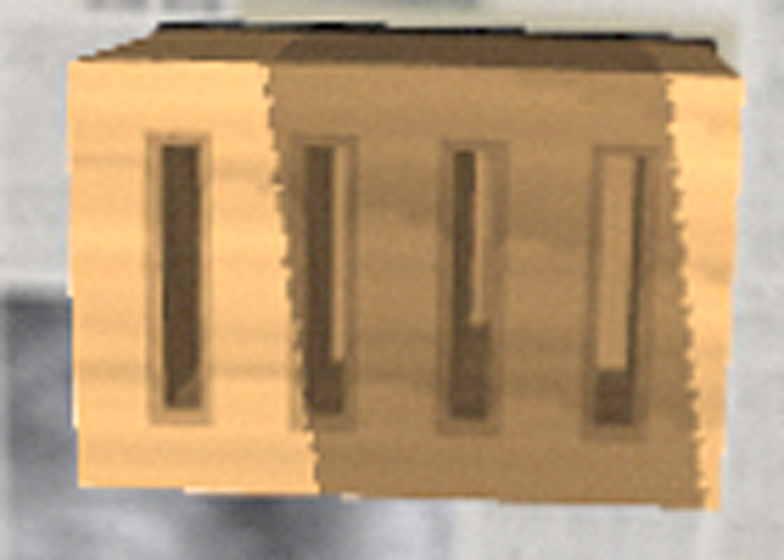

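Call:
move_arm(steps=[[[1.64, -4.3, 0, 0], [1.64, -4.3, 0, 0], [1.64, -4.3, 0, 0], [1.64, -4.3, 0, 0], [1.64, -4.3, 0, 0], [1.64, -4.3, 0, 0], [1.64, -4.3, 0, 0], [1.64, -4.3, 0, 0], [0, 0, 0, 0], [0, 0, 0, 0]]])

```text
time_s: 4.7
tool_pos: [0.5235, -0.2152, 0.384]
tool_rot: [[-0.973, -0.23, 0.01], [-0.23, 0.973, -0.003], [-0.009, -0.005, -1.0]]
wrist_force: [-0.3, 0.4, -0.2]
gripper_width: 0.996
```

```bash
python3 - <<'E'
from fit import *
import pickle
p=robot.camera_params("wrist"); im=robot.get_image("wrist"); print(robot.get_obs()["tool_pos"])
pickle.dump((p,im),open("w3.pkl","wb"))
for t in ["scraper_grip","scraper_seat","stand"]:
    print(t,[(np.round(d["centre"][::-1],1).tolist(),round(float(d["conf"]),2)) for d in robot.mark_of(t,"wrist")])
cv2.imwrite("pics/w3.png",cv2.resize(im[:,:,::-1],(784,588),interpolation=cv2.INTER_CUBIC))
u=proj("wrist",[[.507,-.2,.13]],p)[0].astype(int);print(u)
c=im[max(u[1]-60,0):u[1]+60,max(u[0]-80,0):u[0]+80,::-1]
cv2.imwrite("pics/w3c.png",cv2.convertScaleAbs(cv2.resize(c,None,fx=5,fy=5,interpolation=cv2.INTER_CUBIC),alpha=1.6))
E
```

```text
[ 0.52312002 -0.21588559  0.3840977 ]
scraper_grip [([289.6, 164.7], 0.8), ([321.1, 31.6], 0.68), ([548.1, 174.0], 0.56)]
scraper_seat [([291.7, 162.8], 0.93), ([312.8, 43.5], 0.69), ([518.3, 162.9], 0.61), ([495.9, 277.3], 0.5)]
stand [([285.8, 154.3], 0.68)]
[296 173]
```

View pics/w3c.png

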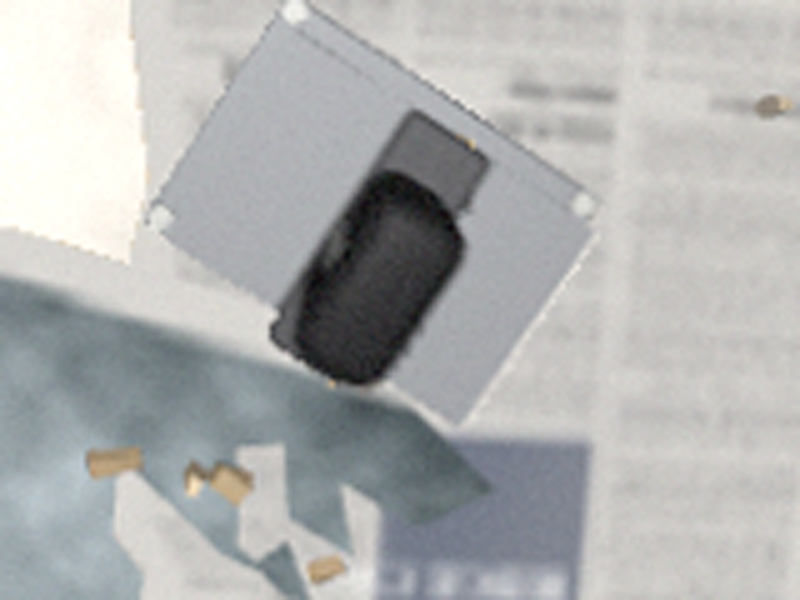

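View pics/w3.png

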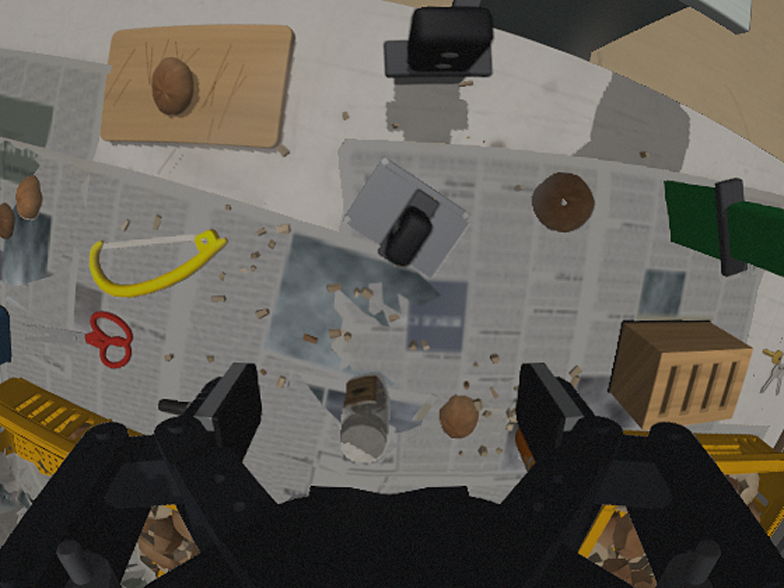

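```bash
python3 - <<'E'
from fit import *
import pickle
p,im=pickle.load(open("w3.pkl","rb"))
W=lambda u,v:np.array([216+(u+.5)/5-.5,113+(v+.5)/5-.5])
g=lambda u,v,z:onz("wrist",W(u,v),z,p)[:2].round(4)
print("stand z.058",[g(*c,.057) for c in [(155,215),(285,10),(595,215),(460,425)]])
print("collar z.097",[g(*c,.10) for c in [(412,108),(490,160),(272,335)]])
print("handle top",[g(*c,.165) for c in [(375,172),(465,240),(380,382),(300,320)]])
a=np.arctan2
def ang(A,B): d=B-A; return np.degrees(a(d[1],d[0]))
print(ang(g(285,10,.1),g(155,215,.1)),ang(g(595,215,.057),g(460,425,.057)),ang(g(155,215,.057),g(460,425,.057)), ang(g(412,108,.1),g(272,335,.1)),ang(g(465,255,.165),g(385,380,.165)))
for n,c in [("side",side(297,337)),("side",side(297,293)),("scene",scene(363,257))]: pass
# triangulate handle-top & collar from three views
hs=tri([("scene",scene(363,220)[1:],None),("side",side(297,295)[1:],None)]);print("handletop tri",hs)
for nm,X in [("grip",tri([("scene",(338.3,252.7),None),("side",(299.6,252.),None),("wrist",(289.6,164.7),p)])),("seat",tri([("scene",(338.4,268.3),None),("side",(295.7,269.1),None),("wrist",(291.7,162.8),p)]))]:
    print(nm,X.round(4))
E
```

```text
stand z.058 [array([ 0.5115, -0.2573]), array([ 0.4555, -0.2378]), array([ 0.486 , -0.1522]), array([ 0.5457, -0.1714])]
collar z.097 [array([ 0.4698, -0.2055]), array([ 0.4767, -0.1863]), array([ 0.5257, -0.2234])]
handle top [array([ 0.4798, -0.2137]), array([ 0.4878, -0.1951]), array([ 0.5166, -0.2037]), array([ 0.5089, -0.2204])]
-19.325840097315986 -17.828208332058207 68.29065033322233 -17.75582806929443 -18.099889604312867
handletop tri [ 0.50523819 -0.202762    0.161316  ]
grip [ 0.5016 -0.2064  0.1353]
seat [ 0.5022 -0.2035  0.0896]
```

Call:
move_arm(steps=[[[0, 0, 0, 1.57], [0, 0, 0, 1.57], [0, 0, 0, 1.57], [0, 0, 0, 1.57], [1.2, 0, 2.5, 0], [1.2, 0.1, 2.5, 0], [0, 0, 2.5, 0], [0, 0, 0, 0], [0, 0, 0, 0]]])

```text
time_s: 5.8
tool_pos: [0.5078, -0.1887, 0.3078]
tool_rot: [[-0.953, 0.302, 0.014], [0.302, 0.953, 0.002], [-0.013, 0.006, -1.0]]
wrist_force: [0.0, 0.6, 1.0]
gripper_width: 0.995
```

```bash
cat > snap.py <<'E'
from fit import *
import pickle,sys
def snap(name,X,s=5,w=80,h=60,a=1.6):
    p=robot.camera_params("wrist"); im=robot.get_image("wrist"); o=robot.get_obs(); print(o["tool_pos"].round(4),o["wrist_force"].round(1))
    print(o["tool_rot"].round(3).tolist())
    pickle.dump((p,im),open(name+".pkl","wb"))
    u=proj("wrist",[X],p)[0].astype(int); x0,y0=max(u[0]-w,0),max(u[1]-h,0); print("offset",x0,y0)
    c=im[y0:u[1]+h,x0:u[0]+w,::-1]
    cv2.imwrite(f"pics/{name}.png",cv2.convertScaleAbs(cv2.resize(c,None,fx=s,fy=s,interpolation=cv2.INTER_CUBIC),alpha=a))
E
python3 -c "
from snap import *
snap('w4',[.5,-.2065,.16])"
```

```text
[ 0.5078 -0.1886  0.3078] [0.5 0.3 0.1]
[[-0.953, 0.302, 0.014], [0.302, 0.953, 0.002], [-0.013, 0.006, -1.0]]
offset 167 154
```

View pics/w4.png

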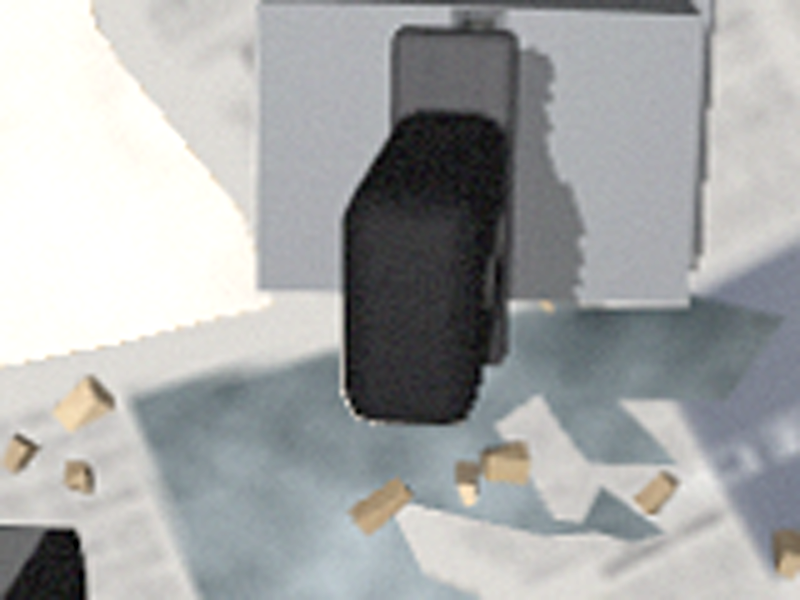

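```bash
python3 - <<'E'
from fit import *
import pickle
p,im=pickle.load(open("w4.pkl","rb"))
W=lambda u,v:np.array([167+(u+.5)/5-.5,154+(v+.5)/5-.5])
a=np.radians(-18); ax=np.array([np.cos(a),np.sin(a)]); ay=np.array([-ax[1],ax[0]])
o0=np.array([.5,-.2065])
for z,l in [(.100,[(393,30),(517,30),(507,362)]),(.167,[(345,212),(344,410),(475,415),(490,215)]),(.06,[(258,290),(692,303)])]:
    for c in l:
        g=onz("wrist",W(*c),z,p)[:2]; print(z,c,g.round(4),"local mm",((g-o0)@ax*1e3).round(1),((g-o0)@ay*1e3).round(1))
E
```

```text
0.1 (393, 30) [ 0.4694 -0.2031] local mm -30.1 -6.2
0.1 (517, 30) [ 0.476  -0.1829] local mm -30.1 15.0
0.1 (507, 362) [ 0.5326 -0.2031] local mm 29.9 13.3
0.167 (345, 212) [ 0.4836 -0.2084] local mm -15.0 -6.9
0.167 (344, 410) [ 0.5102 -0.2181] local mm 13.3 -7.9
0.167 (475, 415) [ 0.5163 -0.201 ] local mm 13.8 10.3
0.167 (490, 215) [ 0.4899 -0.1901] local mm -14.7 12.5
0.06 (258, 290) [ 0.5156 -0.2523] local mm 28.9 -38.7
0.06 (692, 303) [ 0.5452 -0.1683] local mm 31.2 50.3
```

Call:
move_arm(steps=[[[0.1, -0.9, 0.5, 0.25], [0.1, -0.8, 1.5, 0], [0, 0, 1.5, 0], [0, 0, 0, 0]]])

```text
time_s: 6.25
tool_pos: [0.5033, -0.2067, 0.276]
tool_rot: [[-0.945, 0.325, 0.023], [0.325, 0.946, -0.001], [-0.022, 0.007, -1.0]]
wrist_force: [-0.2, 0.1, 0.2]
gripper_width: 0.995
```

Call:
move_arm(steps=[[[0.2, 0.1, 1.5, 0], [0.2, 0.1, 1.5, 0], [0.1, 0, 1.8, 0], [0, 0, 1.8, 0], [0, 0, 1.5, 0], [0, 0, 0.7, 0], [0, 0, 0, 0]]])

```text
time_s: 6.95
tool_pos: [0.5065, -0.2086, 0.1939]
tool_rot: [[-0.943, 0.33, 0.039], [0.33, 0.944, -0.006], [-0.038, 0.007, -0.999]]
wrist_force: [-0.7, -0.4, -0.1]
gripper_width: 0.997
```

```bash
python3 -c "
from snap import *
o=robot.get_obs();print(o['tool_rot'].round(3).tolist())
snap('w5',[.5,-.2065,.16],s=3,w=120,h=100)"
```

```text
[[-0.943, 0.33, 0.039], [0.33, 0.944, -0.006], [-0.038, 0.007, -0.999]]
[ 0.5067 -0.2087  0.1944] [ 0.1 -0.3 -0.1]
[[-0.943, 0.33, 0.04], [0.33, 0.944, -0.007], [-0.04, 0.007, -0.999]]
offset 153 194
```

View pics/w5.png

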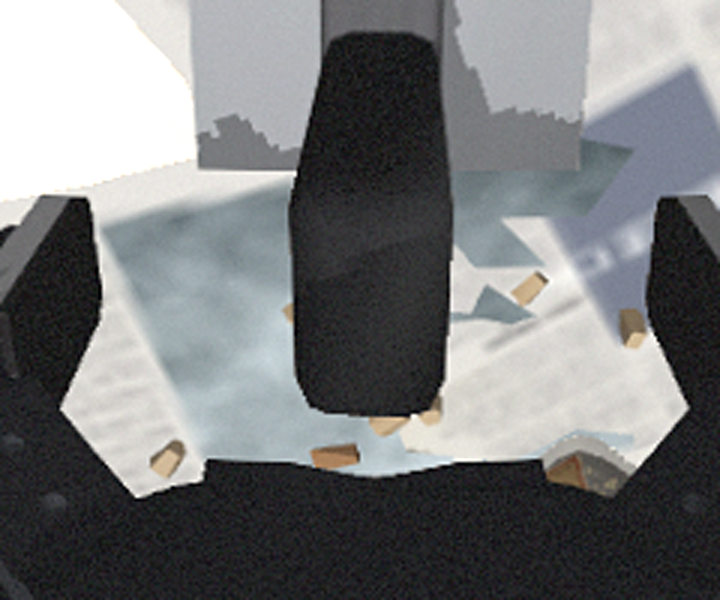

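Call:
move_arm(steps=[[[0.6, 0, 0.4, 0], [0.4, 0, 0.4, 0], [0, 0, 0, 0]]])

```text
time_s: 7.3
tool_pos: [0.4979, -0.2059, 0.1877]
tool_rot: [[-0.943, 0.331, 0.044], [0.331, 0.944, -0.008], [-0.044, 0.007, -0.999]]
wrist_force: [-0.3, -0.1, 0.1]
gripper_width: 0.995
```

Call:
move_arm(steps=[[[0, 0, 0, 0], [0, 0, 0, 0], [0, 0, 0, 0], [0, 0, 0, 0], [0, 0, 0, 0], [0, 0, 0, 0]]], fingers=0, newtons=80)

```text
time_s: 7.9
tool_pos: [0.4987, -0.2048, 0.1889]
tool_rot: [[-0.943, 0.33, 0.046], [0.33, 0.944, -0.006], [-0.045, 0.009, -0.999]]
wrist_force: [0.5, 0.3, -0.8]
gripper_width: 0.221
```

Call:
move_arm(steps=[[[-0.05, 0.01, -1.0, 0], [-0.07, 0.01, -1.5, 0], [-0.07, 0.01, -1.5, 0], [-0.07, 0.01, -1.5, 0], [-0.07, 0.01, -1.5, 0], [-0.07, 0.01, -1.5, 0], [0, 0, -2.5, 0], [0, 0, -2.5, 0], [0, 0, -2.0, 0], [0, 0, 0, 0]]])

```text
time_s: 8.9
tool_pos: [0.4937, -0.2064, 0.3512]
tool_rot: [[-0.942, 0.333, 0.043], [0.333, 0.943, -0.01], [-0.044, 0.005, -0.999]]
wrist_force: [-0.4, -0.3, -2.0]
gripper_width: 0.221
```

```bash
python3 -c "
from snap import *
snap('w6',[.5,-.2065,.16],s=2,w=200,h=150)
for n in P: cv2.imwrite(f'pics/{n}1.png',robot.get_image(n)[:,:,::-1])
"
```

```text
[ 0.493  -0.2061  0.3496] [ 0.3 -1.8 -2.8]
[[-0.942, 0.333, 0.04], [0.333, 0.943, -0.009], [-0.041, 0.005, -0.999]]
offset 77 51
```

View pics/w6.png

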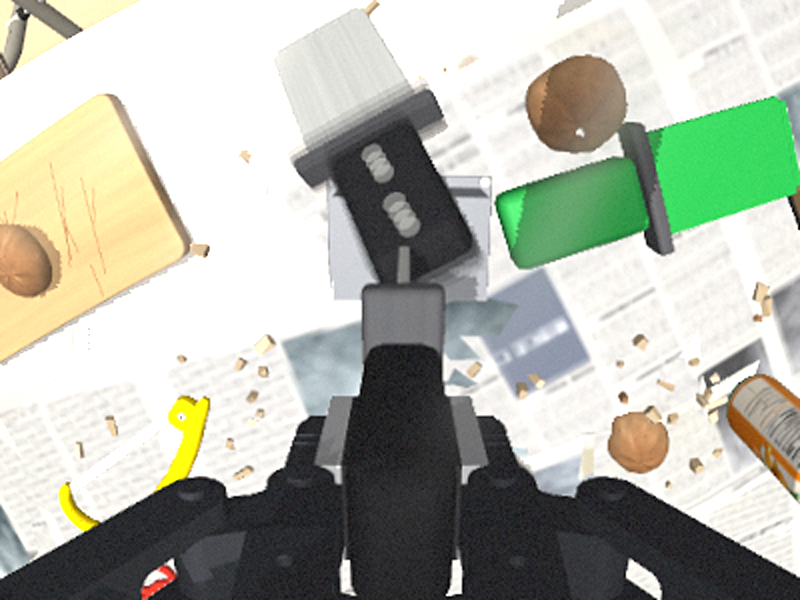

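View pics/side1.png

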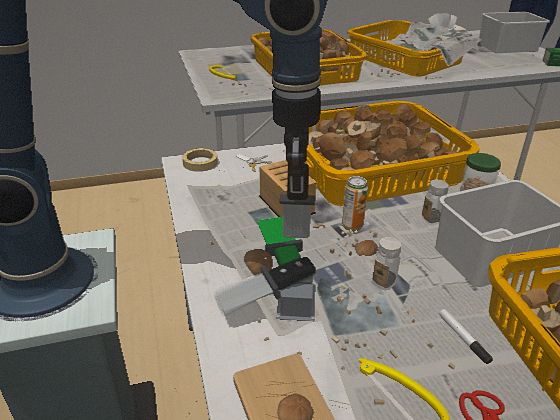

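```bash
python3 - <<'E'
from h import *
for n,(x,y,w,h_) in dict(scene=(220,170,170,170),side=(200,140,200,190)).items():
    im=cv2.imread(f"pics/{n}1.png")[y:y+h_,x:x+w]
    cv2.imwrite(f"pics/{n}1c.png",cv2.resize(im,None,fx=3,fy=3,interpolation=cv2.INTER_CUBIC))
E
```

```text
(no output)
```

View pics/scene1c.png

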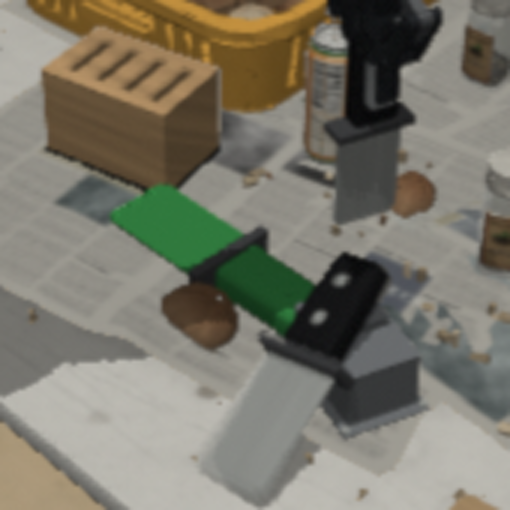

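View pics/side1c.png

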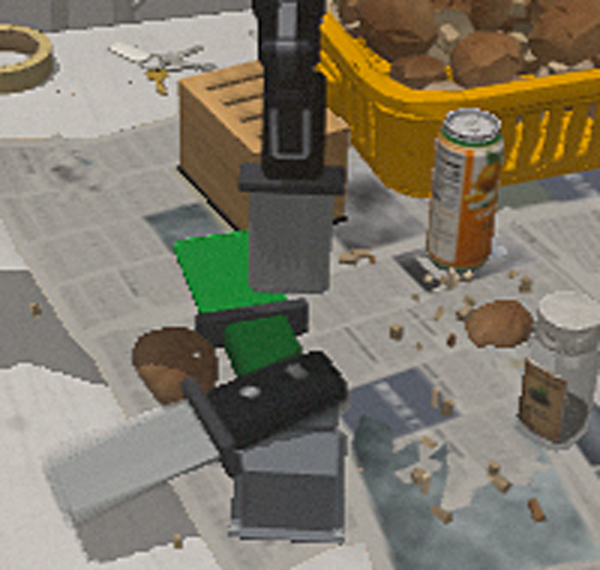

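Call:
move_arm(steps=[[[0, 0, 0, -1.6], [0, 0, 0, -1.6], [0, 0, 0, -1.6], [0, 0, 0, -1.6], [-1.5, 3.05, 0, 0], [-1.5, 3.05, 0, 0], [-1.5, 3.05, 0, 0], [-1.5, 3.05, 0, 0], [-1.5, 3.05, 0, 0], [-1.5, 3.05, 0, 0], [-1.5, 3.05, 0, 0], [-1.5, 3.05, 0, 0], [-1.5, 3.05, 0, 0], [-1.5, 3.05, 0, 0], [0, 0, 0, 0], [0, 0, 0, 0]]])

```text
time_s: 10.65
tool_pos: [0.5564, 0.1375, 0.3141]
tool_rot: [[-0.972, -0.234, -0.02], [-0.234, 0.972, -0.013], [0.022, -0.008, -1.0]]
wrist_force: [-1.0, -0.6, -1.7]
gripper_width: 0.22
```

```bash
python3 -c "
from snap import *
snap('w7',[.585,.145,.16],s=2,w=200,h=150)
for n in P:
    im=robot.get_image(n);cv2.imwrite(f'pics/{n}2.png',im[:,:,::-1])
    u=proj(n,[[.58,.15,.17]])[0].astype(int);print(n,u-[70,70])
    c=im[max(0,u[1]-70):u[1]+70,u[0]-70:u[0]+70,::-1];cv2.imwrite(f'pics/{n}2c.png',cv2.resize(c,None,fx=4,fy=4,interpolation=cv2.INTER_CUBIC))
"
```

```text
[0.5562 0.1381 0.314 ] [ 0.4  0.9 -2.1]
[[-0.972, -0.235, -0.02], [-0.234, 0.972, -0.012], [0.023, -0.007, -1.0]]
offset 78 108
scene [188  98]
side [214  76]
```

View pics/w7.png

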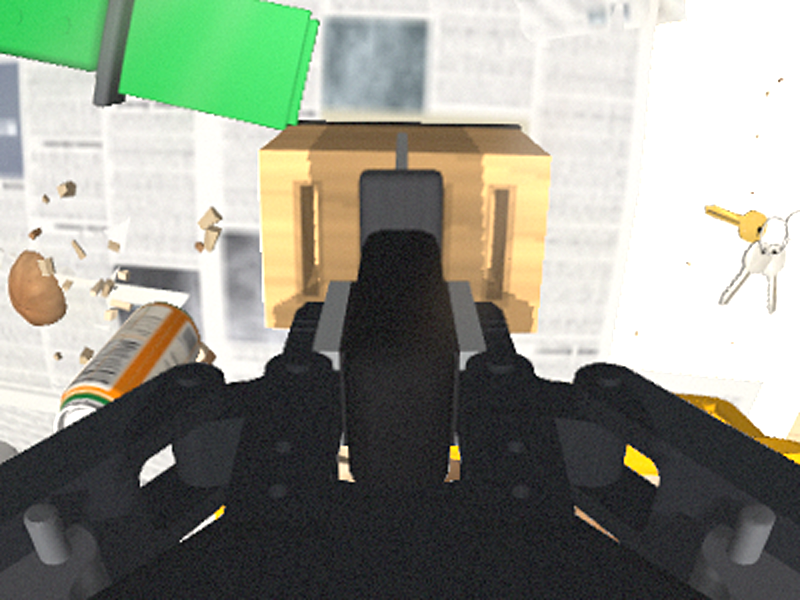

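View pics/side2c.png

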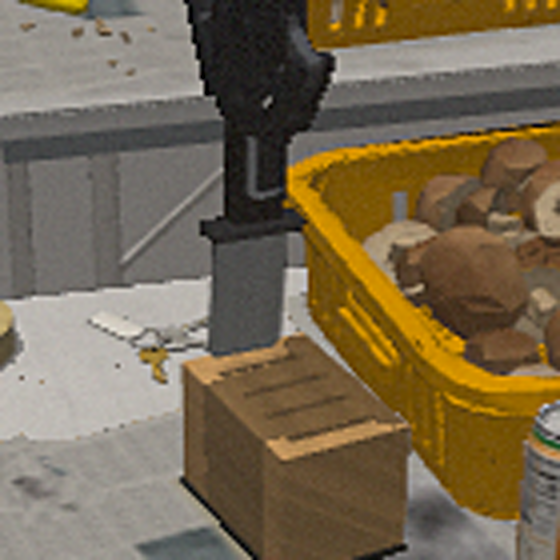

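View pics/scene2c.png

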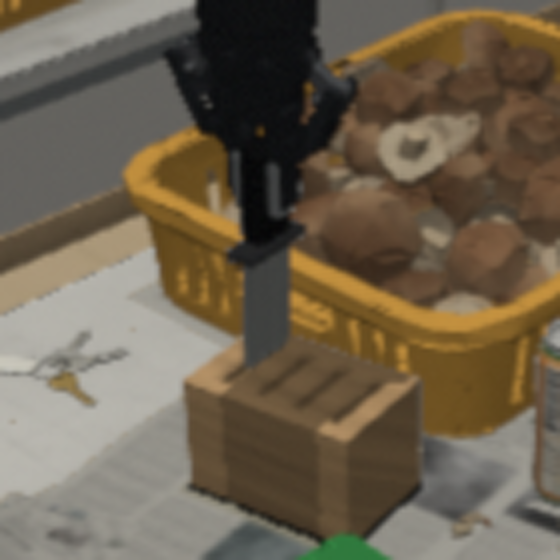

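```bash
python3 - <<'E'
from fit import *
s=lambda u,v:("side",(214+u/4,76+v/4),None)
c=lambda u,v:("scene",(188+u/4,98+v/4),None)
A=tri([s(210,357),c(245,367)]);B=tri([s(278,345),c(289,347)])
C=tri([s(211,238),c(246,262)]);D=tri([s(283,237),c(290,247)])
for X in (A,B,C,D):print(X.round(4))
q=(.585,.1445,.219)
R=np.array([[np.cos(q[2]),-np.sin(q[2])],[np.sin(q[2]),np.cos(q[2])]])
for X in (A,B,(A+B)/2,(C+D)/2): print("block-local",((X[:2]-q[:2])@R*1e3).round(1),X[2].round(4))
t=np.array([.5562,.1381]);print("tcp local",(t-q[:2])@R*1e3)
print("A-B",np.degrees(np.arctan2(*(B-A)[[1,0]])))
# block top corners check in both cams now
for n,cr in (("side",(214,76)),("scene",(188,98))):
    print(n,((proj(n,pts(*q,[(-.045,.068,.095),(.045,.068,.095),(.045,-.068,.095),(-.045,-.068,.095)]))-cr)*4).round(0).tolist())
E
```

```text
[0.5299 0.1325 0.1342]
[0.5739 0.1387 0.1304]
[0.5283 0.1236 0.2177]
[0.5751 0.135  0.2064]
block-local [-56.4   0.3] 0.1342
block-local [-12.1  -3.3] 0.1304
block-local [-34.2  -1.5] 0.1323
block-local [-35.8  -7.6] 0.212
tcp local [-2.95025406e+01  9.76693817e-03]
A-B 8.023063184763371
side [[178.0, 360.0], [300.0, 330.0], [408.0, 424.0], [280.0, 459.0]]
scene [[178.0, 380.0], [256.0, 321.0], [417.0, 378.0], [342.0, 441.0]]
```

```bash
python3 - <<'E'
from fit import *
import pickle
p,im=pickle.load(open("w7.pkl","rb"))
c=cv2.resize(im[150:290,230:330,::-1],None,fx=5.5,fy=4.2,interpolation=cv2.INTER_CUBIC)
c=cv2.resize(im[150:255,220:340,::-1],None,fx=5.5,fy=5.5,interpolation=cv2.INTER_CUBIC);cv2.imwrite("pics/w7c.png",cv2.convertScaleAbs(c,alpha=1.5))
q=(.585,.1445,.219)
R=np.array([[np.cos(q[2]),-np.sin(q[2])],[np.sin(q[2]),np.cos(q[2])]])
for uv,z in [((402,132),.133),((402,132),.137)]:
    g=onz("wrist",(78+uv[0]/2,108+uv[1]/2),z,p);print(((g[:2]-q[:2])@R*1e3).round(1))
E
```

```text
[-59.6  -0.5]
[-60.2  -0.5]
```

View pics/w7c.png

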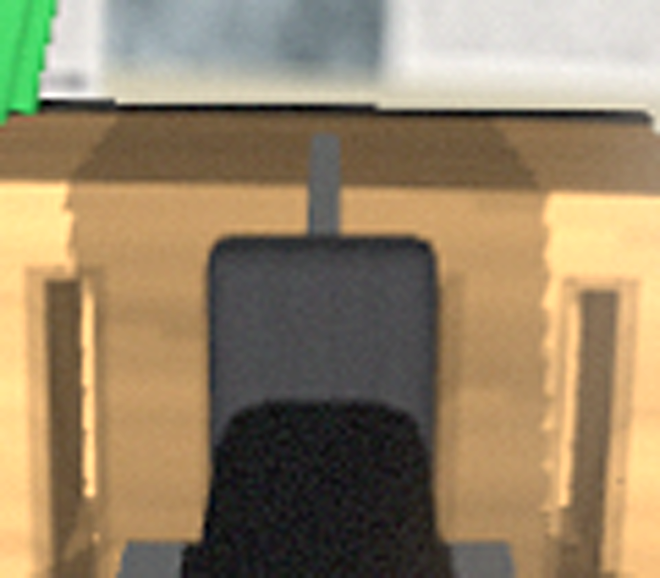

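Call:
move_arm(steps=[[[-1.0, 0.5, -0.2, 0.2], [-1.2, 0.5, -0.2, 0], [-1.2, 0.5, -0.1, 0], [0, 0, 0, 0], [0, 0, 0, 0]]])

```text
time_s: 11.3
tool_pos: [0.5904, 0.1566, 0.3204]
tool_rot: [[-0.978, -0.207, -0.016], [-0.207, 0.978, -0.012], [0.018, -0.009, -1.0]]
wrist_force: [0.5, -0.2, -1.4]
gripper_width: 0.219
```

```bash
cat > chk.py <<'E'
from snap import *
def chk(i):
    p=robot.camera_params("wrist"); im=robot.get_image("wrist"); o=robot.get_obs()
    q=(.585,.1445,.219);R=np.array([[np.cos(q[2]),-np.sin(q[2])],[np.sin(q[2]),np.cos(q[2])]])
    print("t",o["time_s"],"tcp",o["tool_pos"].round(4),"tcp local mm",((o["tool_pos"][:2]-q[:2])@R*1e3).round(1),"F",o["wrist_force"].round(1),"M",o["ft_torque"].round(2))
    z=o["tool_rot"][:,2]; print("toolz local",(z[:2]@R).round(3),"yaw rel block deg",np.degrees(np.arctan2(-o["tool_rot"][1,0],-o["tool_rot"][0,0])-q[2]).round(1),"w",o["gripper_width"])
    pickle.dump((p,im,o),open(f"c{i}.pkl","wb"))
    c=cv2.resize(im[150:255,220:340,::-1],None,fx=5.5,fy=5.5,interpolation=cv2.INTER_CUBIC);cv2.imwrite(f"pics/c{i}.png",cv2.convertScaleAbs(c,alpha=1.5))
E
python3 -c "
from chk import *
chk(1)"
```

```text
t 11.35 tcp [0.5903 0.1567 0.3204] tcp local mm [ 7.9 10.8] F [ 1.4 -0.  -2.2] M [ 0.1  -0.08 -0.03]
toolz local [-0.018 -0.008] yaw rel block deg -0.6 w 0.22383789480273028
```

View pics/c1.png

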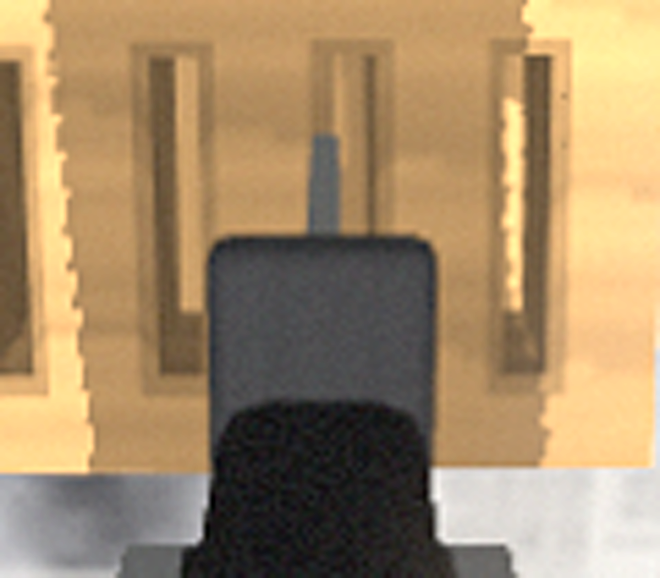

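```bash
cat >> chk.py <<'E'
Q=(.585,.1445,.219)
def bl(i,uv,z,blade_z):
    """uv: crop px of blade -x bottom corner; returns local position of blade corner and of given slot points"""
    p,im,o=pickle.load(open(f"c{i}.pkl","rb"))
    R=np.array([[np.cos(Q[2]),-np.sin(Q[2])],[np.sin(Q[2]),np.cos(Q[2])]])
    g=onz("wrist",(220+(uv[0]+.5)/5.5-.5,150+(uv[1]+.5)/5.5-.5),z,p); return ((g[:2]-Q[:2])@R*1e3).round(1)
E
python3 - <<'E'
from chk import *
print("blade",bl(1,(325,133),.145,0),bl(1,(325,133),.138,0))
for n,c in dict(s2=[(312,42),(390,42)],s1=[(133,45),(212,45),(222,390),(142,392)],s3=[(493,40),(570,40),(562,390),(490,388)],top_end=[(70,472),(650,467)]).items():
    print(n,[bl(1,k,.095,0).tolist() for k in c])
E
```

```text
blade [-22.6  11.3] [-21.5  11.3]
s2 [[-30.3, 9.0], [-30.2, 21.9]]
s1 [[-30.2, -20.8], [-30.0, -7.6], [29.7, -7.2], [30.0, -21.1]]
s3 [[-30.5, 39.1], [-30.5, 52.0], [30.2, 51.8], [29.7, 39.2]]
top_end [[44.7, -34.6], [44.6, 68.0]]
```

Call:
move_arm(steps=[[[0.3, 0.4, 0, 0], [0, 0, 1.0, 0], [0, 0, 1.0, 0], [0, 0, 1.0, 0], [0, 0, 0, 0]]])

```text
time_s: 11.85
tool_pos: [0.5842, 0.1588, 0.2874]
tool_rot: [[-0.978, -0.206, -0.018], [-0.206, 0.978, -0.013], [0.02, -0.009, -1.0]]
wrist_force: [0.5, 0.7, -2.9]
gripper_width: 0.223
```

```bash
python3 -c "
from chk import *
chk(2)"
```

```text
t 11.9 tcp [0.5845 0.1589 0.2882] tcp local mm [ 2.7 14.2] F [-0.   0.8 -2.3] M [-0.    0.01  0.03]
toolz local [-0.019 -0.008] yaw rel block deg -0.7 w 0.2186010165096025
```

View pics/c2.png

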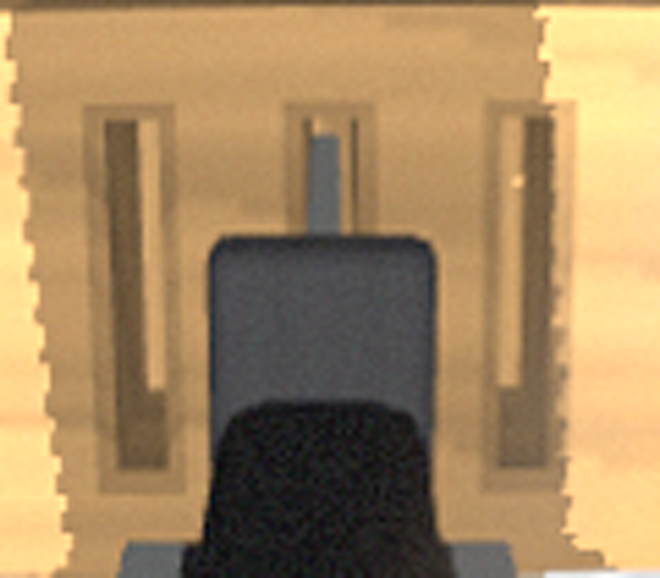

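```bash
python3 - <<'E'
from chk import *
print("blade",bl(2,(323,134),.113,0))
for n,c in dict(s2=[(285,103),(377,103)],s1=[(83,105),(175,105),(185,493),(98,493)],s3=[(487,100),(575,100),(565,490),(482,490)]).items():
    print(n,[bl(2,k,.095,0).tolist() for k in c])
E
```

```text
blade [-28.5  14.6]
s2 [[-30.5, 8.9], [-30.4, 22.5]]
s1 [[-30.7, -21.2], [-30.4, -7.5], [30.5, -7.7], [30.5, -21.5]]
s3 [[-30.8, 38.8], [-30.8, 52.0], [30.6, 51.9], [30.4, 38.8]]
```

Call:
move_arm(steps=[[[-0.28, 0.08, 0, 0], [-0.04, 0, 0.8, 0], [-0.04, 0, 0.8, 0], [-0.04, 0, 0.8, 0], [0, 0, 0, 0]]])

```text
time_s: 12.4
tool_pos: [0.5887, 0.1603, 0.2624]
tool_rot: [[-0.978, -0.206, -0.016], [-0.206, 0.979, -0.012], [0.018, -0.009, -1.0]]
wrist_force: [-0.8, -1.5, -2.0]
gripper_width: 0.225
```

```bash
python3 -c "
from chk import *
chk(3)"
```

```text
t 12.45 tcp [0.589  0.1604 0.2631] tcp local mm [ 7.4 14.6] F [ 0.8 -0.  -1.6] M [-0.04  0.02 -0.04]
toolz local [-0.017 -0.008] yaw rel block deg -0.7 w 0.2234154633718986
```

View pics/c3.png

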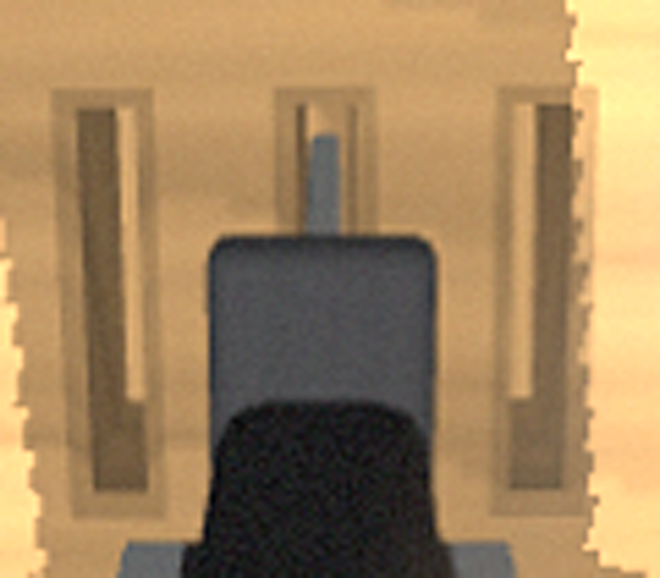

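Call:
move_arm(steps=[[[0.12, 0.05, 0.3, 0], [-0.04, 0, 0.8, 0], [-0.04, 0, 0.8, 0], [-0.04, 0, 0.6, 0], [0, 0, 0, 0]]])

```text
time_s: 12.95
tool_pos: [0.588, 0.1606, 0.2361]
tool_rot: [[-0.978, -0.206, -0.016], [-0.206, 0.978, -0.012], [0.018, -0.008, -1.0]]
wrist_force: [0.8, 0.1, -2.2]
gripper_width: 0.227
```

```bash
python3 -c "
from chk import *
chk(4)"
```

```text
t 13.0 tcp [0.5882 0.1606 0.2365] tcp local mm [ 6.6 15. ] F [-0.  -0.5 -2.2] M [ 0.06 -0.02  0.02]
toolz local [-0.017 -0.008] yaw rel block deg -0.7 w 0.22439969140962746
```

View pics/c4.png

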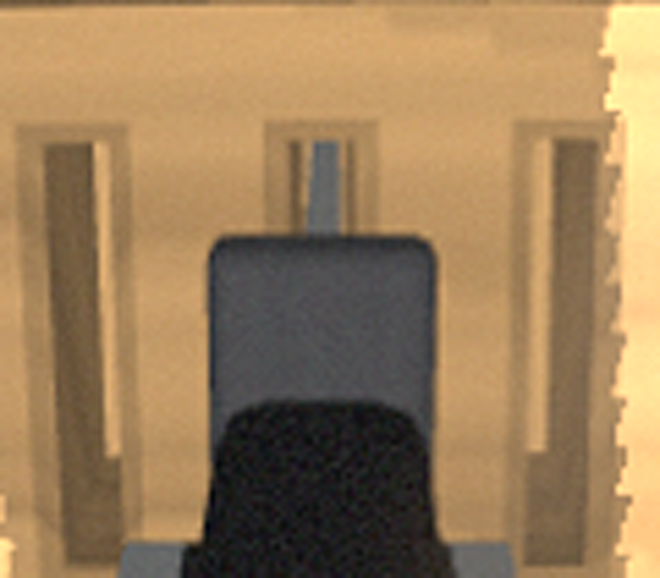

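Call:
move_arm(steps=[[[0, 0, 0.7, 0], [-0.04, 0, 0.7, 0], [-0.04, 0, 0.7, 0], [-0.04, 0, 0.6, 0], [0, 0, 0, 0]]])

```text
time_s: 13.5
tool_pos: [0.5874, 0.1602, 0.2069]
tool_rot: [[-0.978, -0.206, -0.019], [-0.206, 0.979, -0.013], [0.022, -0.008, -1.0]]
wrist_force: [-1.2, 0.2, -2.0]
gripper_width: 0.226
```

```bash
python3 -c "
from chk import *
chk(5)"
```

```text
t 13.55 tcp [0.5875 0.1602 0.2073] tcp local mm [ 5.8 14.8] F [-1.7  0.8 -2.6] M [-0.08  0.39 -0.04]
toolz local [-0.022 -0.008] yaw rel block deg -0.7 w 0.22127959408818795
```

Call:
move_arm(steps=[[[-0.04, 0, 0.5, 0], [-0.02, 0, 0.4, 0], [-0.02, 0, 0.3, 0], [0, 0, 0, 0]]])

```text
time_s: 13.95
tool_pos: [0.5873, 0.16, 0.198]
tool_rot: [[-0.978, -0.206, -0.022], [-0.206, 0.979, -0.012], [0.024, -0.008, -1.0]]
wrist_force: [-1.4, -0.6, -2.5]
gripper_width: 0.222
```

```bash
python3 -c "
from chk import *
chk(6)"
```

```text
t 14.0 tcp [0.5873 0.16   0.1979] tcp local mm [ 5.6 14.7] F [-3.9 -0.8  0.6] M [-0.23  0.83 -0.  ]
toolz local [-0.024 -0.007] yaw rel block deg -0.7 w 0.2222486406191451
```

View pics/c6.png

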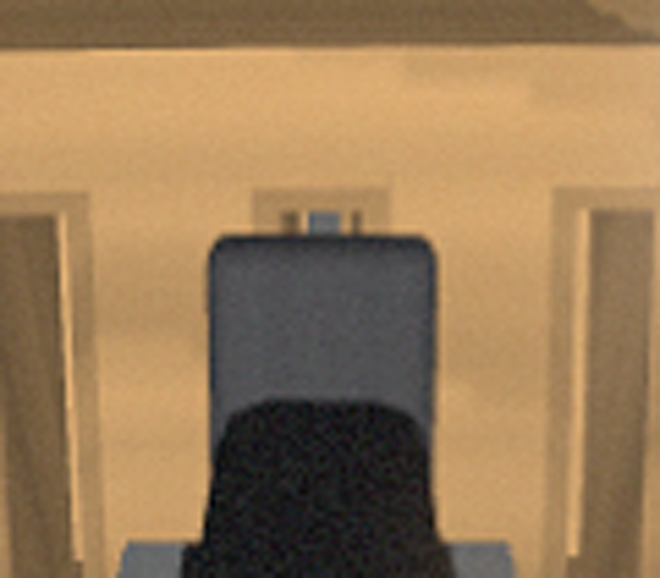

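Call:
move_arm(steps=[[[0.15, 0, 0.2, 0], [0, 0.03, 0.4, 0], [0, 0, 0.3, 0], [0, 0, 0, 0]]])

```text
time_s: 14.4
tool_pos: [0.5868, 0.1598, 0.1981]
tool_rot: [[-0.979, -0.205, -0.018], [-0.205, 0.979, -0.01], [0.019, -0.006, -1.0]]
wrist_force: [-2.2, 0.0, -3.2]
gripper_width: 0.223
```

```bash
python3 -c "
from chk import *
chk(7)
for n in P:
    im=robot.get_image(n)
    u=proj(n,[[.58,.15,.12]])[0].astype(int);print(n,u-[70,70])
    c=im[max(0,u[1]-70):u[1]+70,u[0]-70:u[0]+70,::-1];cv2.imwrite(f'pics/{n}3c.png',cv2.resize(c,None,fx=4,fy=4,interpolation=cv2.INTER_CUBIC))
"
```

```text
t 14.45 tcp [0.5869 0.1598 0.1981] tcp local mm [ 5.2 14.5] F [-4.2 -0.3  0.2] M [-0.17  0.9   0.  ]
toolz local [-0.019 -0.006] yaw rel block deg -0.7 w 0.22522496286130958
scene [189 114]
side [214  94]
```

View pics/side3c.png

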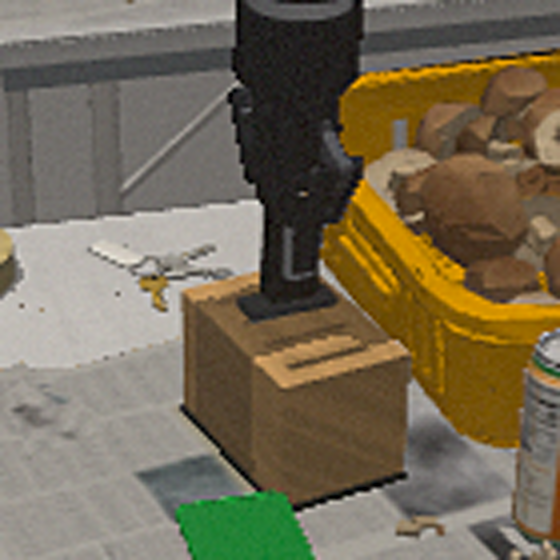

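View pics/scene3c.png

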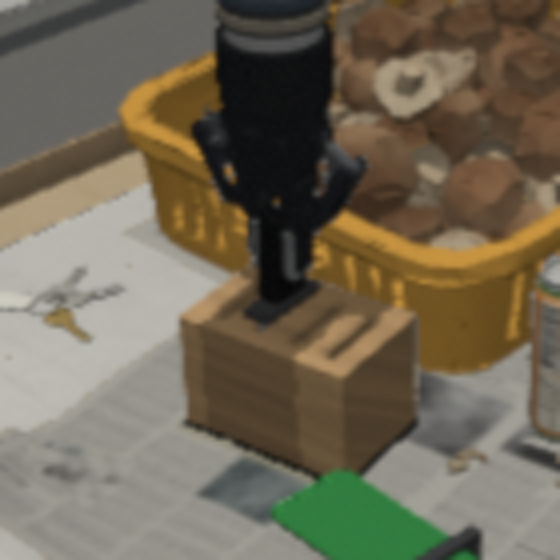

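Call:
move_arm(steps=[[[0.25, 0, 0.6, 0], [0.2, 0, 1.2, 0], [0, 0, 1.2, 0]]])

```text
time_s: 14.85
tool_pos: [0.5859, 0.1593, 0.1951]
tool_rot: [[-0.979, -0.203, -0.011], [-0.203, 0.979, -0.003], [0.011, -0.0, -1.0]]
wrist_force: [-36.5, -10.9, 79.8]
gripper_width: 0.229
```

```bash
python3 -c "
from chk import *
chk(8)"
```

```text
t 14.9 tcp [0.5858 0.1593 0.1952] tcp local mm [ 4.  14.3] F [-30.9  -8.9  68.9] M [-1.76  6.27 -0.03]
toolz local [-0.011  0.   ] yaw rel block deg -0.8 w 0.22294021464057623
```

View pics/c8.png

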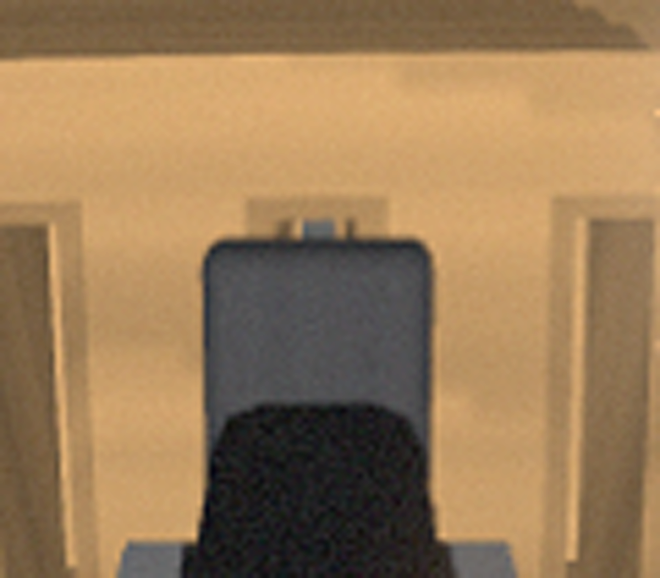

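Call:
move_arm(steps=[[[0.2, 0, -0.3, 0], [0.3, 0.05, 0, 0], [0.1, 0, 0, 0], [0, 0, 0, 0]]])

```text
time_s: 15.3
tool_pos: [0.5833, 0.1594, 0.2022]
tool_rot: [[-0.979, -0.203, 0.003], [-0.203, 0.979, 0.002], [-0.004, 0.001, -1.0]]
wrist_force: [-0.1, 0.3, -2.6]
gripper_width: 0.226
```

```bash
python3 -c "
from chk import *
chk(9)"
```

```text
t 15.35 tcp [0.5831 0.1594 0.2018] tcp local mm [ 1.4 14.9] F [ 0.3 -0.5 -1.2] M [ 0.02  0.05 -0.02]
toolz local [0.003 0.001] yaw rel block deg -0.8 w 0.2251941122712568
```

View pics/c9.png

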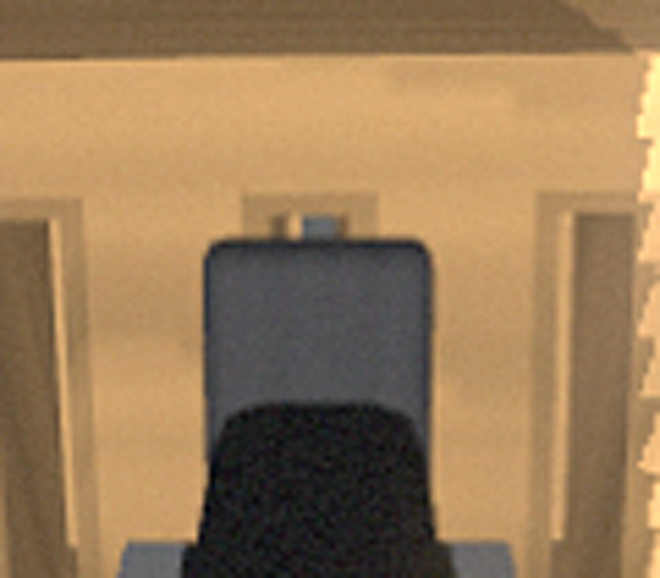

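```bash
python3 - <<'E'
from chk import *
print("collar corners",bl(9,(205,245),.108,0),bl(9,(432,245),.108,0),"mid",bl(9,(320,238),.108,0))
print("bevel",bl(9,(243,195),.095,0),bl(9,(378,193),.095,0))
print("blade",bl(9,(303,225),.096,0),bl(9,(340,225),.096,0), bl(9,(320,215),.094,0))
E
```

```text
collar corners [-28.9   5.7] [-28.6  27. ] mid [-29.4  16.5]
bevel [-30.9   8.8] [-30.9  22.4]
blade [-27.9  14.8] [-27.9  18.5] [-28.5  16.5]
```

Call:
move_arm(steps=[[[0.14, -0.08, 0, 0], [0, 0, 0.3, 0], [0, 0, 0.4, 0], [0, 0, 0.3, 0], [0, 0, 0.2, 0]]])

```text
time_s: 15.85
tool_pos: [0.5823, 0.1583, 0.1953]
tool_rot: [[-0.979, -0.203, -0.001], [-0.203, 0.979, 0.002], [0.001, 0.002, -1.0]]
wrist_force: [-4.8, -0.4, 8.8]
gripper_width: 0.221
```

```bash
python3 -c "
from chk import *
chk(10)
print('collar x',bl(10,(320,238),.103,0))
"
```

```text
t 15.9 tcp [0.5822 0.1583 0.1952] tcp local mm [ 0.3 14.1] F [-5.6 -1.6 14.9] M [-0.37  1.16 -0.02]
toolz local [-0.001  0.002] yaw rel block deg -0.9 w 0.22641842144249666
collar x [-31.4  15.8]
```

View pics/c10.png

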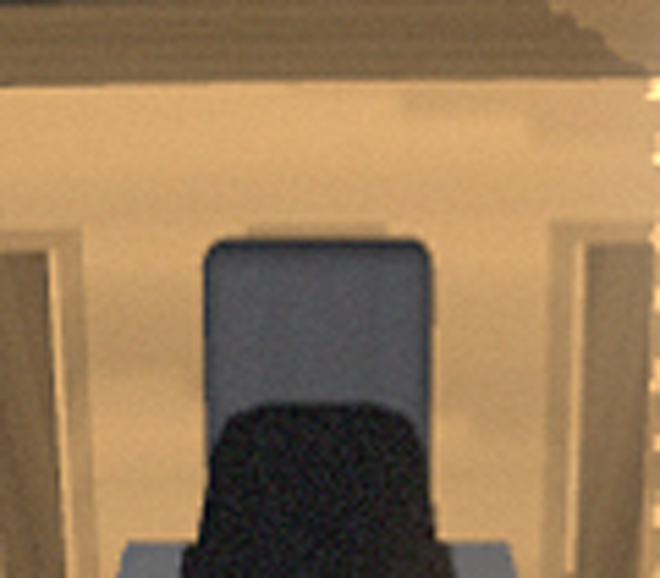

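Call:
move_arm(steps=[[[0, 0, 0.1, 0], [0, 0, 0.3, 0], [0, 0, 0.4, 0], [0, 0, 0.4, 0]]], fingers=0, newtons=25)

```text
time_s: 16.3
tool_pos: [0.5824, 0.1582, 0.1952]
tool_rot: [[-0.979, -0.202, -0.002], [-0.202, 0.979, 0.004], [0.001, 0.005, -1.0]]
wrist_force: [-11.4, -3.0, 26.8]
gripper_width: 0.226
```

```bash
python3 -c "
from chk import *
chk(11)
for n in P:
    im=robot.get_image(n)
    u=proj(n,[[.58,.15,.12]])[0].astype(int);print(n,u-[50,50])
    c=im[max(0,u[1]-50):u[1]+50,u[0]-50:u[0]+50,::-1];cv2.imwrite(f'pics/{n}4c.png',cv2.resize(c,None,fx=5.5,fy=5.5,interpolation=cv2.INTER_CUBIC))
"
```

```text
t 16.35 tcp [0.5824 0.1581 0.1952] tcp local mm [ 0.4 13.9] F [-11.2  -2.7  26.1] M [-0.58  2.09 -0.04]
toolz local [-0.001  0.005] yaw rel block deg -0.9 w 0.2275507260422214
scene [209 134]
side [234 114]
```

View pics/side4c.png

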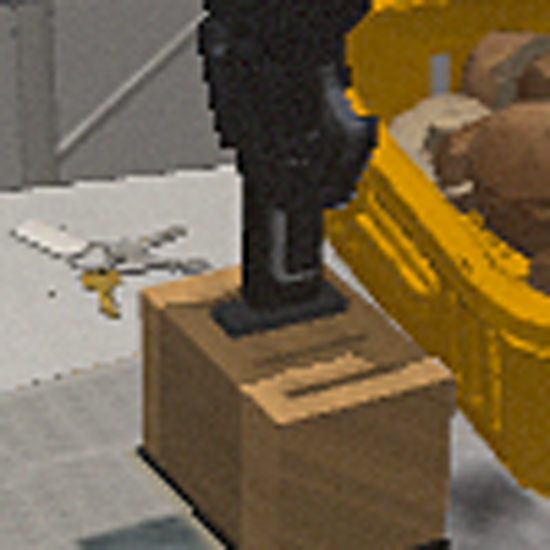

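View pics/scene4c.png

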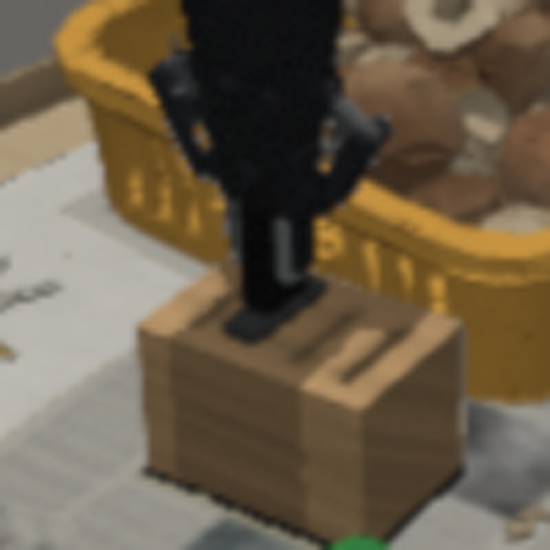

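Call:
move_arm(steps=[[[0.05, 0, 0.05, 0], [0.05, 0, 0.05, 0], [0, 0, 0.05, 0]]])

```text
time_s: 16.75
tool_pos: [0.5819, 0.158, 0.1952]
tool_rot: [[-0.979, -0.202, 0.001], [-0.202, 0.979, 0.005], [-0.002, 0.005, -1.0]]
wrist_force: [-4.1, -0.8, 10.1]
gripper_width: 0.222
```

```bash
python3 -c "
from chk import *
chk(12)"
```

```text
t 16.8 tcp [0.5819 0.158  0.1952] tcp local mm [-0.  13.9] F [-3.2 -0.2  7.6] M [-0.12  0.54 -0.06]
toolz local [0.002 0.005] yaw rel block deg -0.9 w 0.22377423429812732
```

Call:
move_arm(steps=[[[0, 0, 0, 0], [0, 0, 0, 0], [0, 0, 0, 0], [0, 0, 0, 0], [0, 0, 0, 0]]], fingers=6)

```text
time_s: 17.3
tool_pos: [0.5821, 0.1582, 0.1929]
tool_rot: [[-0.979, -0.202, -0.001], [-0.202, 0.979, 0.004], [0.0, 0.004, -1.0]]
wrist_force: [0.4, 0.6, 0.1]
gripper_width: 0.698
```

```bash
python3 -c "
from chk import *
chk(13)
for n in P:
    im=robot.get_image(n)
    u=proj(n,[[.58,.15,.12]])[0].astype(int)
    c=im[max(0,u[1]-50):u[1]+50,u[0]-50:u[0]+50,::-1];cv2.imwrite(f'pics/{n}5c.png',cv2.resize(c,None,fx=5.5,fy=5.5,interpolation=cv2.INTER_CUBIC))
"
```

```text
t 17.35 tcp [0.5821 0.1581 0.1929] tcp local mm [ 0.1 14. ] F [ 0.2 -0.6  1.1] M [-0.02  0.03  0.01]
toolz local [-0.     0.004] yaw rel block deg -0.9 w 0.7037458774306976
```

View pics/c13.png

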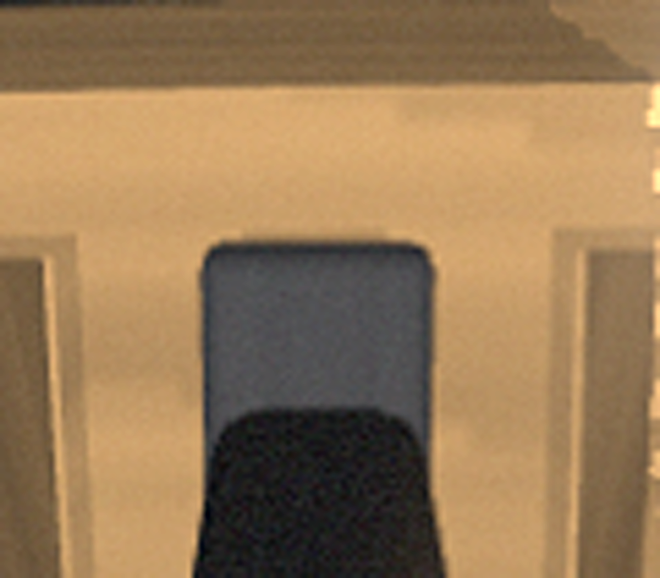

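View pics/side5c.png

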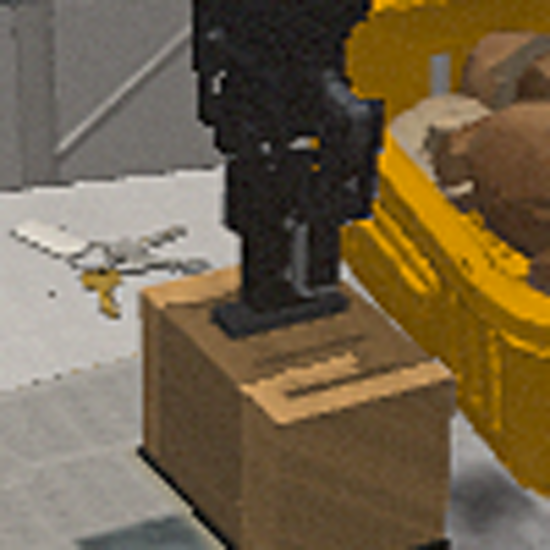

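Call:
move_arm(steps=[[[0, 0, -1, 0], [0, 0, -2, 0], [0, 0, -2.5, 0], [0, 0, -2.5, 0], [0, 0, -3, 0], [0, 0, -3, 0], [0, 0, -2, 0], [0, 0, -2, 0], [0, 0, 0, 0]]])

```text
time_s: 18.35
tool_pos: [0.582, 0.1568, 0.3867]
tool_rot: [[-0.979, -0.201, 0.004], [-0.201, 0.979, 0.006], [-0.005, 0.005, -1.0]]
wrist_force: [-0.1, 0.8, 0.4]
gripper_width: 0.707
```

```bash
python3 -c "
from chk import *
chk(14)
p,im,o=pickle.load(open('c14.pkl','rb'))
cv2.imwrite('pics/w14.png',cv2.resize(im[:,:,::-1],(784,588)))
for n,(x,y,w,h_) in dict(scene=(210,150,180,190),side=(190,130,210,200)).items():
    im=robot.get_image(n)[:,:,::-1]; cv2.imwrite(f'pics/{n}6.png',im)
    cv2.imwrite(f'pics/{n}6c.png',cv2.resize(im[y:y+h_,x:x+w],None,fx=3,fy=3,interpolation=cv2.INTER_CUBIC))
    for t in ['mush_a','can','jar','scraper_seat']: print(n,t,[(np.round(d['centre'][::-1],1).tolist(),round(float(d['conf']),2)) for d in robot.mark_of(t,n)[:4]])
"
```

```text
t 18.4 tcp [0.5814 0.1566 0.3849] tcp local mm [-0.9 12.6] F [ 0.   0.  -0.7] M [-0.09 -0.    0.02]
toolz local [0.002 0.005] yaw rel block deg -0.9 w 0.7035050833231112
scene mush_a [([358.9, 237.8], 0.7), ([277.9, 281.8], 0.67), ([250.1, 187.0], 0.58)]
scene can [([333.3, 223.2], 0.7), ([257.7, 191.4], 0.41)]
scene jar [([387.7, 256.2], 0.9)]
scene scraper_seat [([311.7, 294.2], 0.97), ([294.7, 256.2], 0.96), ([256.3, 192.7], 0.7), ([257.2, 177.8], 0.41)]
side mush_a [([252.1, 266.9], 0.63), ([363.3, 251.5], 0.63)]
side can [([351.0, 228.6], 0.64), ([297.5, 306.3], 0.52)]
side jar [([383.5, 286.6], 0.93)]
side scraper_seat [([285.1, 170.4], 0.89), ([262.0, 284.2], 0.85), ([284.0, 248.2], 0.8), ([284.7, 171.0], 0.42)]
```

View pics/w14.png

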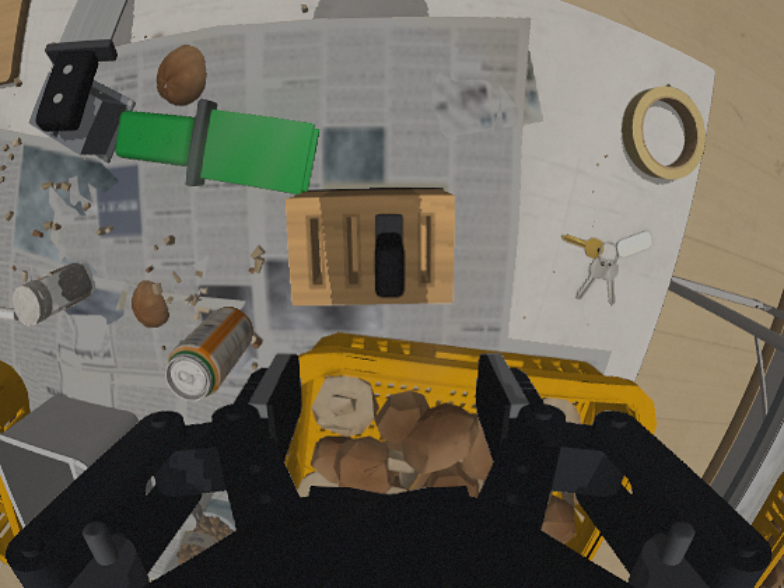

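View pics/side6c.png

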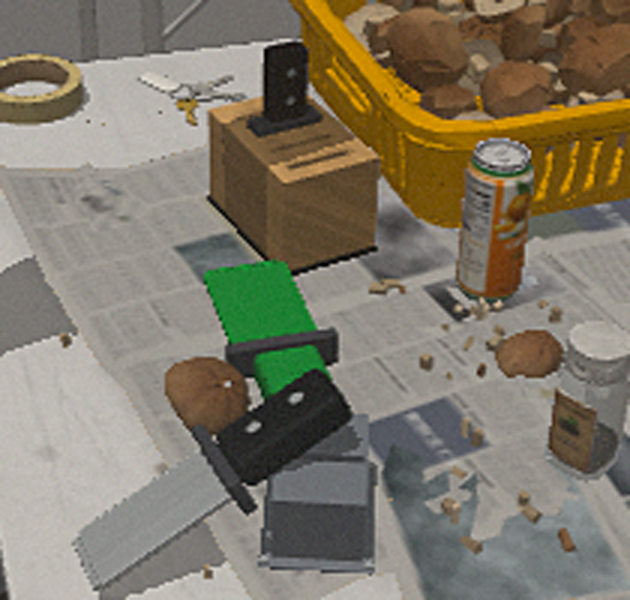

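View pics/scene6c.png

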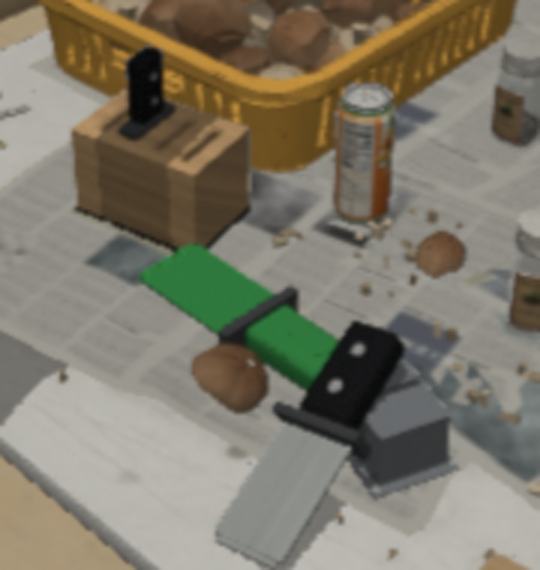

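```bash
python3 - <<'E'
from h import *
import pickle
def cen(n,d,p=None): pass
R=pickle.load(open("marks.pkl","rb"))
# hand-picked visible centroids -> z=0.02
for n,a,b in (("scene",(220+172/3,170+305/3),(210+230/3,150+378/3)),("side",(200+160/3,140+345/3),(190+207/3,130+393/3))):
    print(n,onz(n,a,.022).round(4),onz(n,b,.022).round(4))
for n,a,b in (("scene",(355.2,239.9),(210+440/3,150+255/3)),):
    print("mushb",onz(n,a,.01).round(4),onz(n,b,.01).round(4))
p3,_=pickle.load(open("w3.pkl","rb"));p1,_=pickle.load(open("w1.pkl","rb"));p14,_,_=pickle.load(open("c14.pkl","rb"))
k=560/784
print("w3",onz("wrist",(563*k,202*k),.022,p3),"w1",onz("wrist",(249*k,59*k),.022,p1),"w14",onz("wrist",(182*k,75*k),.022,p14))
for f,uv in (("w1",(171,295)),("w3",(459,416))): print("mushb",f,onz("wrist",np.array(uv)*k,.015,pickle.load(open(f+".pkl","rb"))[0]))
print("mushb w14",onz("wrist",np.array((150,303))*k,.015,p14))
a=cv2.imread("pics/scene0.png");b=cv2.imread("pics/scene6.png")
o=[cv2.resize(x[215:315,225:365],None,fx=2.8,fy=5,interpolation=cv2.INTER_CUBIC) for x in (a,b)]
E
```

```text
scene [ 0.4484 -0.058   0.022 ] [ 0.4538 -0.0851  0.022 ]
side [ 0.4493 -0.0605  0.022 ] [ 0.4565 -0.0838  0.022 ]
mushb [ 0.6919 -0.1023  0.01  ] [ 0.7112 -0.0914  0.01  ]
w3 [ 0.44821009 -0.05624873  0.022     ] w1 [ 0.44839242 -0.05208414  0.022     ] w14 [ 0.45606187 -0.07666923  0.022     ]
mushb w1 [ 0.70510525 -0.08792601  0.015     ]
mushb w3 [ 0.70383869 -0.09119188  0.015     ]
mushb w14 [ 0.7035462  -0.08655963  0.015     ]
```

```bash
python3 - <<'E'
from h import *
s=tri([("side",(285.1,170.4),None),("scene",(256.3,192.7),None)]);print("seat tri",s.round(4),"slot2",(.5817,.1591,.095))
print("can",tri([("scene",(333.3,223.2),None),("side",(351,228.6),None)]).round(3),"jar",tri([("scene",(387.7,256.2),None),("side",(383.5,286.6),None)]).round(3))
a=tri([("side",(190+287/3,130+42/3),None),("scene",(210+145/3,150+50/3),None)]);print("handle top",a.round(4))
im=cv2.imread("pics/side6.png")[135:185,250:325];cv2.imwrite("pics/final.png",cv2.resize(im,None,fx=10,fy=10,interpolation=cv2.INTER_CUBIC))
E
```

```text
seat tri [0.5887 0.1741 0.0839] slot2 (0.5817, 0.1591, 0.095)
can [ 0.701 -0.017  0.016] jar [ 0.7   -0.205  0.003]
handle top [0.5842 0.1556 0.1728]
```

View pics/final.png

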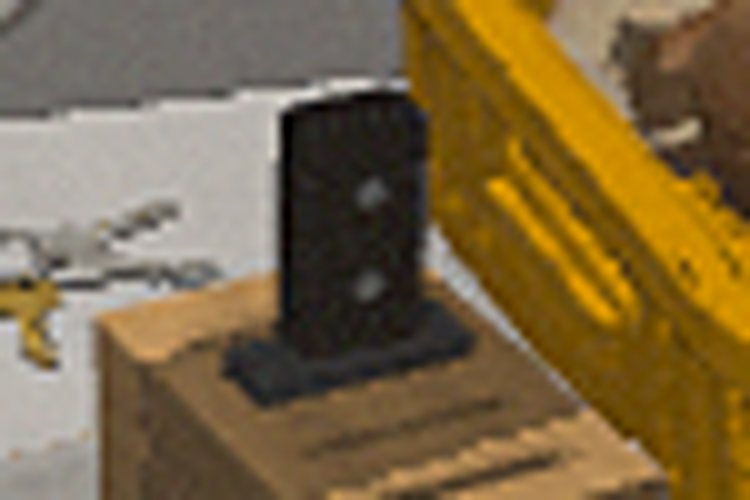

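The crop shows the scraper upright, with its collar lying flat on the block and parallel to the slots. The gripper is well clear, so I'm handing the job in.

```bash
python3 -c "
from station import robot
print(robot.get_obs()['time_s']); print(robot.sign_off())"
```

```text
18.9
the job is handed in; nothing more can be done
None
```

The scraper is home in the block, but the brown mushroom between stand and block (mush_a) was disturbed. It was shoved about 25 mm and looks turned or tipped.

- **Scraper:** I picked the small black one in the grey stand, not the green one or the larger black one. I lowered it into block_hole2, the third slot. The wrist camera had already suggested that slot was the deep one. The blade passed the shallow-slot depth without resistance and stopped with the collar on the block, so no other slot needed trying. It bound lightly at one end on the way in. I pressed to about 80 N there, eased it back, re-centred it, seated it with about 8 N and let go.
- **Last checks:** The final pictures show it upright with the collar flush and the gripper clear. The job was handed in at 18.9 s. One check disagreed: the seat point triangulated from the network marks came out about 17 mm to the side and 11 mm low. I put this down to poor marks, because the pictures and the contact height (the tool stopped at the same height each time it was pressed home) say it is flush.
- **Bystanders:** While I was taking the scraper out of the stand, the green and large black look-alikes fell over. One of them most likely pushed the mushroom. I saw no contact with them and the wrist force stayed small, but I can't rule out that the arm brushed one. I left the mushroom where it lay, since the fallen scrapers crowd it and handling it risked more harm. The jar and the other mushroom show no movement beyond measuring error. The can's marks differ by about 11 mm between looks, roughly the scatter of those marks, and it looks unmoved in the pictures.

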